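# Restock and close up the hallway fuse cabinet

### The job

Restock the white plastic fuse cabinet that lies on its back: turn its clamp knob clockwise all the way to free the sliding door, slide the door fully open, lay every white ceramic fuse in the compartment, slide the door fully shut and turn the knob all the way back to lock it. Then take the wooden pressing block with the sprung sole and, starting at the end nearest the robot, sweep it along the row of proud snap clips in one unbroken pass with steady, moderate pressure, not lifting it off before the last clip is down and not using the gripper itself on the clips, so that every clip ends flush. Finally put the block back upright in the bamboo tray, let go, and leave the other things on the shelf alone.

Things in the scene. Friction and masses are not known exactly. Their poses are not given: they have to be found in the camera images.
- cabinet: fixed white plastic cabinet on its back, 360 (x) x 310 (y) x 70 mm high; origin under its centre, x pointing away from the robot. Its flat top (deck) is at z 70. A grey sliding door lies over a compartment in the half nearer the robot; the clamp knob stands on a low bridge (top z 87) on the left (+y) rim, the clip row is in the right (-y) rim
- compartment (a point): centre of the compartment's inner floor, at (-85, 0, 8) mm in the cabinet's frame, axes as the cabinet's. The compartment is 160 (x) x 190 (y) mm inside, its floor 62 mm below the deck; three fuses lie side by side along x at a pitch of about 54 mm in y
- door (a joint): sliding door: 0 fully shut (over the compartment), 0.165 m fully open (slid along the cabinet's +x over the rear deck). A 187 x 204 x 6 mm slab; takes about 2 N to slide and stays where it is left. While the knob is locked, a bolt under the bridge blocks the door's ear
- door_handle (a point): grip point of the door's upright handle fin: 14 mm thick along the cabinet's x, 80 mm long along y, rising from z 76 to 112 mm; this point is at z 96 mm in the middle of the fin and moves with the door (at cabinet (-60, 0) mm when shut)
- knob (a joint): clamp knob angle: 0 locked (bolt down), 1.5 rad fully freed; grows as the knob is turned clockwise seen from above. Locked means below 0.25, free above about 1.2
- knob_grip (a point): on the knob's vertical axis at gripping height, z 116 mm, at cabinet (6, 127) mm. The grip is an upright bar 50 mm long, 14 mm thick, from z 96 to 128 mm; at joint value 0 the bar lies along the cabinet's x, and its direction turns clockwise with the joint. The point's frame turns with the knob
- row_front (a point): on the deck at the end of the clip row nearest the robot, at (-100, -130, 70) mm in the cabinet's frame. From here five clips, each 36 mm long and 28 mm wide, lie end to end at a pitch of 40 mm, 200 mm along the cabinet's x; before and behind the row is 80 mm of bare flat deck
- clip1 (a joint): how far snap clip 1 of 5 (counted from the robot's end, centred at cabinet x -80 mm) is pressed: 0 stands 6 mm proud of the deck, 0.006 m is flush. Moves down under about 3.5 N and stays down
- clip2 (a joint): how far snap clip 2 of 5 (counted from the robot's end, centred at cabinet x -40 mm) is pressed: 0 stands 6 mm proud of the deck, 0.006 m is flush. Moves down under about 3.5 N and stays down
- clip3 (a joint): how far snap clip 3 of 5 (counted from the robot's end, centred at cabinet x 0 mm) is pressed: 0 stands 6 mm proud of the deck, 0.006 m is flush. Moves down under about 3.5 N and stays down
- clip4 (a joint): how far snap clip 4 of 5 (counted from the robot's end, centred at cabinet x 40 mm) is pressed: 0 stands 6 mm proud of the deck, 0.006 m is flush. Moves down under about 3.5 N and stays down
- clip5 (a joint): how far snap clip 5 of 5 (counted from the robot's end, centred at cabinet x 80 mm) is pressed: 0 stands 6 mm proud of the deck, 0.006 m is flush. Moves down under about 3.5 N and stays down
- fuse1: white ceramic knife-blade fuse (may be absent), body 64 x 28 x 38 mm high with a steel blade 18 x 6 x 22 mm at each end, 100 mm long in all along its x; 150 g; origin at the centre of its underside
- fuse2: white ceramic knife-blade fuse (may be absent), body 64 x 28 x 38 mm high with a steel blade 18 x 6 x 22 mm at each end, 100 mm long in all along its x; 150 g; origin at the centre of its underside
- fuse3: white ceramic knife-blade fuse (may be absent), body 64 x 28 x 38 mm high with a steel blade 18 x 6 x 22 mm at each end, 100 mm long in all along its x; 150 g; origin at the centre of its underside
- block: wooden pressing block with a sprung sole: sole 100 mm long (x), 36 wide, 14 thick, flat for the middle 60 mm, both ends ramped up; 8 mm gap; base plate 60 x 36 mm from z 22 to 30 mm; on it a grip rib 60 mm long (x), 22 mm thick (y), from z 30 to 64 mm. Origin (fixed to rib and plate) at the centre of the sole's underside when the spring is out. 160 g. Starts in the bamboo tray
- sole (a joint): how far the block's sole is pushed up towards the grip: 0 out, 0.008 m bottomed. The spring pushes with 10 N at 0 and 18 N at 0.008; squeezing it part way gives steady pressure
- tray: fixed bamboo tray 170 (x) x 110 (y) mm, rim 22 mm high, floor 6 mm thick; origin at the centre of its underside
- wedge: bystander: blue silicone door wedge 120 x 45 x 32 mm, origin at the centre of its underside
- tape: bystander: black tape measure 70 x 40 x 62 mm, origin at the centre of its underside
- hat_lamp: bystander: yellow hard-hat miniature lamp, 124 mm across, 64 mm high, origin under its centre
- spanner: bystander: steel spanner 200 mm long lying flat
- mug: bystander: white mug 80 mm across, 90 mm high

How it is judged (in metres and radians):
On the way, in this order (a step that is already met when the one before it is completed fails the run):
1. the clamp knob is turned to free (value of joint knob above 1.2 rad), for 0.1 s.
2. the door is fully open (value of joint door above 0.15 m), for 0.1 s.
3. every fuse lies in the compartment (x of fuse1 in the frame of compartment between -0.08 and 0.08 m and y of fuse1 in the frame of compartment between -0.095 and 0.095 m and z of fuse1 in the frame of compartment between -0.01 and 0.035 m and x of fuse2 in the frame of compartment between -0.08 and 0.08 m and y of fuse2 in the frame of compartment between -0.095 and 0.095 m and z of fuse2 in the frame of compartment between -0.01 and 0.035 m and x of fuse3 in the frame of compartment between -0.08 and 0.08 m and y of fuse3 in the frame of compartment between -0.095 and 0.095 m and z of fuse3 in the frame of compartment between -0.01 and 0.035 m), for 0.2 s.
4. the door is shut over the fuses (all of step 3 and value of joint door below 0.006 m), for 0.2 s.
5. the knob is turned back to locked with the door shut (value of joint knob below 0.25 rad and value of joint door below 0.006 m), for 0.2 s.
6. the block presses the first clip flush while the last clip is still proud (value of joint clip1 above 0.0045 m and value of joint clip5 below 0.003 m and contact force between block and cabinet above 1 N), for 0.05 s.
7. the block bears on the far part of the row and all clips are flush (value of joint each of clip1, clip2, clip3, clip4, clip5 above 0.0045 m and contact force between block and cabinet above 1 N and x of block in the frame of cabinet above 0.035 m), for 0.05 s.
At the end, for the whole second after the job is handed in: Every fuse present is in the compartment; the door is shut (within 6 mm) and the knob locked (below 0.25 rad); all five clips are pressed at least 4.5 of their 6 mm; the block stands upright on its sole on the tray's floor (within 60 mm in x and 40 mm in y of the tray's centre), at rest (all of step 3 and all of step 5 and value of joint each of clip1, clip2, clip3, clip4, clip5 above 0.0045 m and x of block in the frame of tray between -0.06 and 0.06 m and y of block in the frame of tray between -0.04 and 0.04 m and z of block in the frame of tray between 0 and 0.012 m and angle between block's own z axis and vertical below 0.15 rad and linear speed of block below 0.02 m/s); the robot touches nothing.
It fails at once if the block is lifted more than 25 mm off the deck after the first clip is down and before the last one is (value of joint clip1 above 0.0045 m and value of joint clip5 below 0.003 m and z of block in the frame of cabinet above 0.095 m).
It fails at once if the gripped block is pressed on the cabinet with more than 40 N (contact force between block and cabinet above 40 N and contact force between block and the fingers above 2 N).
It fails at once if the gripper's fingers press on a clip (contact force between the fingers and clip1 above 3 N or contact force between the fingers and clip2 above 3 N or contact force between the fingers and clip3 above 3 N or contact force between the fingers and clip4 above 3 N or contact force between the fingers and clip5 above 3 N).
It fails at once if a bystander is pushed more than 5 cm (distance of any of wedge, tape, hat_lamp, spanner, mug from where it was at the start of the episode above 0.05 m).
Of fuse1, fuse2, fuse3 only 1 to 3 are there at a start; the rules pass over those that are not, and their reading is None.
At some moment in a run one of fuse1, fuse2, fuse3 may be knocked a few centimetres aside while the robot is not near it.
Once in a run the grip may slacken for a moment while it holds something.
It also fails if it takes over 210 s, if anything falls off the work surface, if the arm or the gripper's body presses on something with over 40 N, if the wrist force passes 120 N, or if a joint passes its speed limit or range.

### The arm

A 6-joint arm with a two-finger parallel gripper is mounted at the origin on the work surface. World frame = base frame: x ahead of the robot, y to its left, z up, the work surface at z = 0. Lengths are in mm, angles in rad, forces in N, time in s.
With the tool pointing down it reaches from about 300 to 850 mm from the base axis. Payload 4.2 kg.
Tool frame: the origin (TCP) lies midway between the tips of the shut fingers; the grasp point (between the pads) lies arm.grip_point_offset behind it (arm.grip_point_offset is the distance from the TCP to the grasp point, in mm); z points along the fingers, x is the direction in which the jaws open and shut, and the axes are right-handed (so a half turn about z gives the same grasp; the last joint's range is limited). The gripper opens to 91 mm and grips with 3 to 60 N. Pads are 32 mm wide; open, the fingers measure 118 mm over their backs; the gripper's body (76 mm by 178 mm) begins 60 mm behind the grasp point.
Start: joints at [1.223, 0.32, 1.565, -0, 1.257, -0.02], TCP at [185.13, 544.399, 213.976] pointing down, gripper open.
Joint ranges: [-3.11, 3.11], [-0.84, 2.01], [0.21, 2.61], [-1.34, 4.49], [0.05, 2.63], [-2.56, 2.56]. Speed limits (rad/s): [2.57, 2.57, 3.14, 3.14, 3.14, 3.14].

### API

Orientations are given as [roll, pitch, yaw] about the fixed x, y, z axes, in that order (R = Rz(yaw) Ry(pitch) Rx(roll)).
In Python, from rig import arm, eyes, order gives the robot as it stands.
- The arm moves only by the shell command python3 -m crank 'ROWS'. ROWS is JSON, a list that holds one entry, the list of rows, each a list of 7 numbers: the turn, a rotation vector about the world's x, y, z in degrees, then the shift along the world's x, y, z in cm, then the opening, from 0 (shut) to 1 (fully open). In form: [[[ax, ay, az, tx, ty, tz, claw], ...]]. A call has 1 to 12 rows; each row is the pose to reach, as a shift and turn from the pose commanded when the call began; what a row does not reach only later rows make up. A row lasts 1/12 s, in which the tool goes at most 41.7 mm and 7.16 degrees, less where a joint would pass 70% of its speed; a pose out of reach is approached as far as the arm can. A call with a gripper value outside its range is refused whole. The fingers move at their own pace and stop on an object; the grip force is fixed at half the most. Time passes only in rows, so rows that repeat a pose let the fingers close. It gives the time, the measured TCP pose, the force and the opening at its end, in the units of the state.
- arm.observe(): the state, without advancing time (a new reading comes with each control period).
- eyes.camera(name): name is "side" or "top"; returns the picture (384x512x3 uint8, red, green, blue); there is no depth.
- eyes.camera_params(name): a dict with "mtx" (3x3 intrinsics, pixels), "distortion" ([k1, k2, p1, p2, k3] as OpenCV has them; the pictures are not rectified), "R" (3x3) and "t" (3): a world point X has camera coordinates R X + t. Camera axes: x right, y down, z forward; pixel columns grow to the right and rows downward; lengths in mm; the calibration is good to about 2 mm. A picture is of the moment at which its call begins. camera_params takes no time and is no camera call.
- order.finish_job(): hands the job in, once; it reports no verdict.
The state is a dict: "t": time; "joint_pos": joint angles; "dq": joint speeds; "joint_efforts": joint torques, N m; "position": TCP position; "ee_rot": TCP orientation; "contact_force": force on the tool from outside, world axes, zero at the start; "moment": the same for the moment, N m; "opening": finger opening in mm.
Only numpy, scipy, OpenCV 4.12 (cv2) and the standard library are available. Lean on these libraries where they do the work, as an engineer would, in place of code of your own. Each camera call takes 0.05 s, during which the arm holds its last target.

## Working session

There is one attempt and no reset: what is moved stays moved. The work goes in short steps, Python scripts to look and compute and a shell command to move; the robot and the scene stay as the last step left them, time stands still between calls to the robot, and variables do not carry over. Pictures are saved under pics/ and viewed, and the job is handed in when it is done.

```bash
ls; mkdir -p pics
cat > h.py <<'E'
import numpy as np, cv2
from rig import arm, eyes, order
def shot(n,f):
    im=eyes.camera(n); cv2.imwrite('pics/'+f+'.png',im[:,:,::-1]); return im
def ray(n,uv):
    p=eyes.camera_params(n); uv=np.array(uv,float).reshape(-1,1,2)
    x=cv2.undistortPoints(uv,np.array(p['mtx'],float),np.array(p['distortion'],float)).reshape(-1,2)
    d=np.c_[x,np.ones(len(x))]@np.array(p['R']); c=-np.array(p['R']).T@np.array(p['t']); return c,d
def onz(n,uv,z):
    c,d=ray(n,uv); return c+d*((z-c[2])/d[:,2])[:,None]
def proj(n,X):
    p=eyes.camera_params(n); r,_=cv2.Rodrigues(np.array(p['R'],float))
    return cv2.projectPoints(np.array(X,float).reshape(-1,1,3),r,np.array(p['t'],float),np.array(p['mtx'],float),np.array(p['distortion'],float))[0].reshape(-1,2)
def mask(im,lo,hi):
    return cv2.inRange(cv2.cvtColor(im,cv2.COLOR_RGB2HSV),np.array(lo),np.array(hi))
E
python3 - <<'E'
from h import *
np.set_printoptions(precision=2,suppress=True)
print(arm.observe(), arm.grip_point_offset)
for n in('side','top'):
    shot(n,n+'0'); p=eyes.camera_params(n); print(n,p,-np.array(p['R']).T@p['t'])
E
```

```text
pics
{'t': 0.0, 'joint_pos': array([ 1.22,  0.32,  1.57, -0.  ,  1.26, -0.02]), 'dq': array([ 0., -0.,  0., -0.,  0.,  0.]), 'joint_efforts': array([  0.  , -41.25, -23.2 ,   0.07,   0.05,  -0.  ]), 'position': array([184.95, 543.9 , 213.09]), 'ee_rot': array([-3.14,  0.  ,  1.24]), 'contact_force': array([-1.09, -0.37, -0.35]), 'moment': array([0.  , 0.06, 0.01]), 'opening': 91.11293988716064} 18.8
side {'mtx': array([[383.76,   0.  , 261.5 ],
       [  0.  , 383.76, 185.84],
       [  0.  ,   0.  ,   1.  ]]), 'distortion': array([-0.06,  0.  ,  0.  ,  0.  ,  0.  ]), 'R': array([[ 0.75, -0.66, -0.02],
       [-0.46, -0.5 , -0.74],
       [ 0.48,  0.56, -0.67]]), 't': array([-455.8 ,  331.1 ,  858.08])} [  78.58 -618.85  815.19]
top {'mtx': array([[454.39,   0.  , 253.3 ],
       [  0.  , 454.39, 194.18],
       [  0.  ,   0.  ,   1.  ]]), 'distortion': array([-0.16,  0.  ,  0.  ,  0.  ,  0.  ]), 'R': array([[-0.02, -1.  ,  0.02],
       [-0.99,  0.01, -0.15],
       [ 0.15, -0.02, -0.99]]), 't': array([ -35.92,  573.78, 1339.79])} [ 370.54  -12.09 1410.  ]
```

View pics/top0.png

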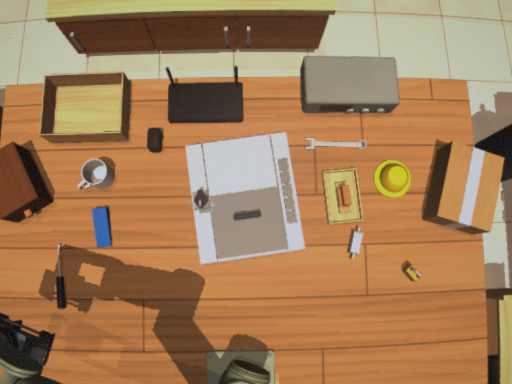

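View pics/side0.png

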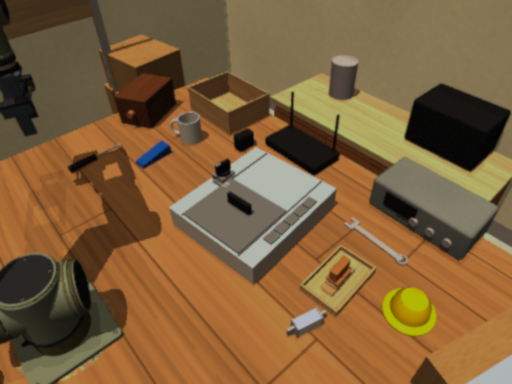

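Run:
```python
import cv2
t=cv2.imread('pics/top0.png');s=cv2.imread('pics/side0.png')
cv2.imwrite('pics/tc.png',cv2.resize(t[120:290,175:430],None,fx=3,fy=3,interpolation=cv2.INTER_CUBIC))
cv2.imwrite('pics/sc.png',cv2.resize(s[140:350,165:445],None,fx=2.8,fy=2.8,interpolation=cv2.INTER_CUBIC))
```

```text
(no output)
```

View pics/tc.png

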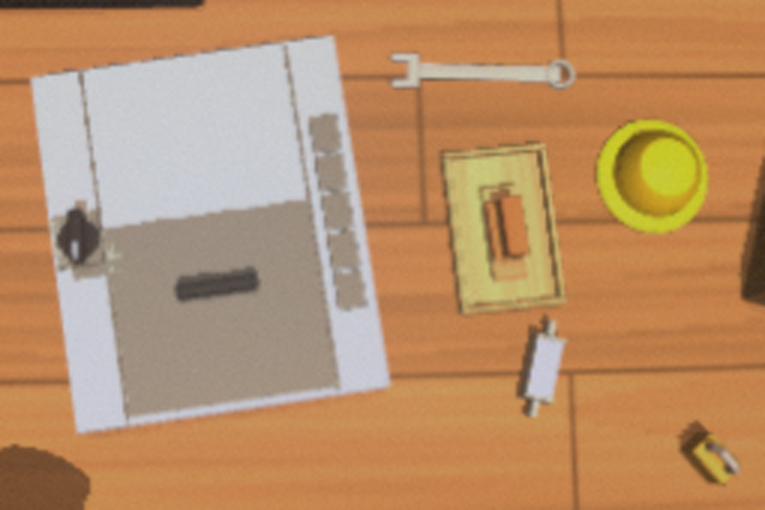

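View pics/sc.png

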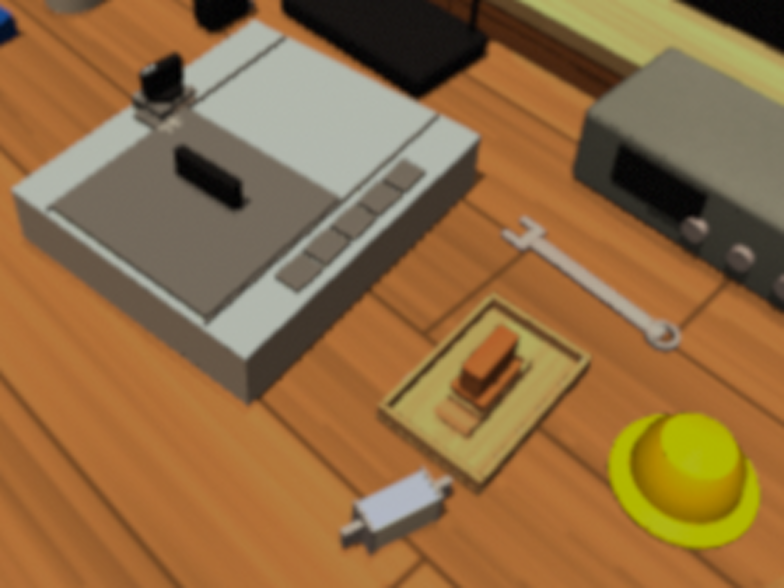

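```bash
cat > cab.py <<'E'
from h import *
np.set_printoptions(precision=1,suppress=True)
import sys
im=cv2.imread('pics/top0.png')[:,:,::-1].copy()
sim=cv2.imread('pics/side0.png')[:,:,::-1].copy()
# cabinet deck: low saturation region
hsv=cv2.cvtColor(im,cv2.COLOR_RGB2HSV)
m=((hsv[...,1]<75)&(hsv[...,2]>90)).astype(np.uint8)*255
m[:125]=0;m[270:]=0;m[:,:180]=0;m[:,310:]=0
m=cv2.morphologyEx(m,cv2.MORPH_CLOSE,np.ones((9,9)))
c=max(cv2.findContours(m,0,2)[0],key=cv2.contourArea)
q=cv2.approxPolyDP(c,12,True).reshape(-1,2); print(q)
# fit edges with deck-plane points
P=onz('top',c.reshape(-1,2),70)[:,:2]
r=cv2.minAreaRect(P.astype(np.float32)); print(r)
for u in ((185.7,146),(286,132),(304.7,248.7),(201,264.3)): print(onz('top',u,70))
# fuse
m=((hsv[...,1]<70)&(hsv[...,2]>120)).astype(np.uint8)*255
k=np.zeros_like(m);k[222:262,345:368]=1;m*=k
c=max(cv2.findContours(m,0,2)[0],key=cv2.contourArea); print('fuse px',cv2.minAreaRect(c), cv2.minAreaRect(onz('top',c.reshape(-1,2),38)[:,:2].astype(np.float32)))
print('blade ends z16', onz('top',[(357.5,227),(352,258)],22))
# block rib top: orange-red saturated
print('rib px', onz('top',[(175+497/3,120+196/3),(175+515/3,120+193/3),(175+526/3,120+256/3),(175+508/3,120+258/3)],70))
print('sole ends', onz('top',[(175+487/3,120+186/3),(175+512/3,120+184/3),(175+526/3,120+277/3),(175+498/3,120+281/3)],15))
print('tray', onz('top',[(175+441/3,120+152/3),(175+545/3,120+143/3),(175+566/3,120+301/3),(175+462/3,120+313/3)],22))
print('knob', onz('top',[(175+78/3,120+237/3)],116),'handle',onz('top',[(175+217/3,120+280/3)],112))
f=lambda u:(165+u[0]/2.8,140+u[1]/2.8)
print('side corners',onz('side',[f(u) for u in((17,187),(256,20),(479,139),(249,362))],70))
print('side handle top',onz('side',[f((180,148)),f((244,190))],112))
E
python3 cab.py
```

```text
[[285 132]
 [185 146]
 [201 264]
 [304 248]]
((563.9141845703125, -15.874755859375), (362.9930419921875, 311.42755126953125), 7.448410987854004)
[[719.9 158.4  70. ]]
[[ 760.1 -147.8   70. ]]
[[ 404.4 -193.2   70. ]]
[[363.9 112.3  70. ]]
fuse px ((355.8653869628906, 242.67308044433594), (9.413573265075684, 31.57469367980957), 11.309932708740234) ((419.9220886230469, -355.583984375), (29.297164916992188, 96.69730377197266), 76.03982543945312)
blade ends z16 [[ 468.7 -366.8   22. ]
 [ 373.6 -345.4   22. ]]
rib px [[ 592.4 -308.9   70. ]
 [ 595.2 -327.5   70. ]
 [ 531.  -335.7   70. ]
 [ 529.3 -317.2   70. ]]
sole ends [[ 612.2 -310.9   15. ]
 [ 614.  -337.7   15. ]
 [ 515.6 -347.9   15. ]
 [ 511.9 -318.1   15. ]]
tray [[ 647.7 -262.3   22. ]
 [ 656.3 -373.7   22. ]
 [ 489.1 -387.4   22. ]
 [ 478.8 -277.5   22. ]]
knob [[550.4 107.4 116. ]] handle [[507.5 -25.2 112. ]]
side corners [[ 372.3  104.3   70. ]
 [ 722.7  150.    70. ]
 [ 756.4 -156.    70. ]
 [ 406.5 -204.1   70. ]]
side handle top [[499.5   2.5 112. ]
 [508.1 -81.3 112. ]]
```

```bash
cat > ov.py <<'E'
from h import *
import sys
def ov(tf,sf,out,cx,cy,yaw):
    y=np.radians(yaw);R=np.array([[np.cos(y),-np.sin(y)],[np.sin(y),np.cos(y)]])
    def W(p): p=np.array(p,float); return np.c_[p[:,:2]@R.T+[cx,cy],p[:,2]]
    L=[[(-180,-155,70),(180,-155,70),(180,155,70),(-180,155,70)],
       [(-67,-40,112),(-53,-40,112),(-53,40,112),(-67,40,112)],
       [(-100,-144,76),(100,-144,76),(100,-116,76),(-100,-116,76)],[(-19,120,128),(31,120,128),(31,134,128),(-19,134,128)]]
    o=[]
    for n,f,(x0,y0,x1,y1) in(('top',tf,(175,120,320,280)),('side',sf,(165,130,345,290))):
        im=cv2.imread('pics/'+f+'.png'); S=4 if n=='top' else 4
        b=cv2.resize(im[y0:y1,x0:x1],None,fx=S,fy=S,interpolation=cv2.INTER_CUBIC)
        for l in L:
            p=(proj(n,W(l))-[x0,y0]+.5)*S
            cv2.polylines(b,[p.round().astype(np.int32)],True,(0,0,255),1)
        cv2.imwrite('pics/'+out+n+'.png',b)
E
python3 -c "
from ov import *
ov('top0','side0','ov1',563.5,-17,7.4)"
```

```text
(no output)
```

View pics/ov1top.png

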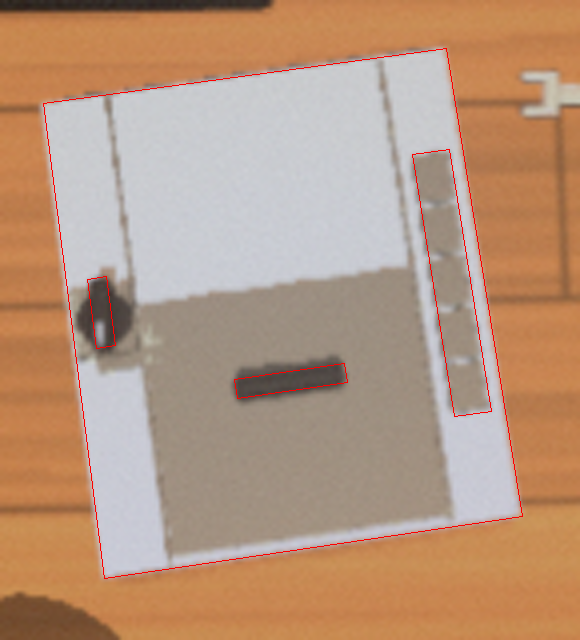

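View pics/ov1side.png

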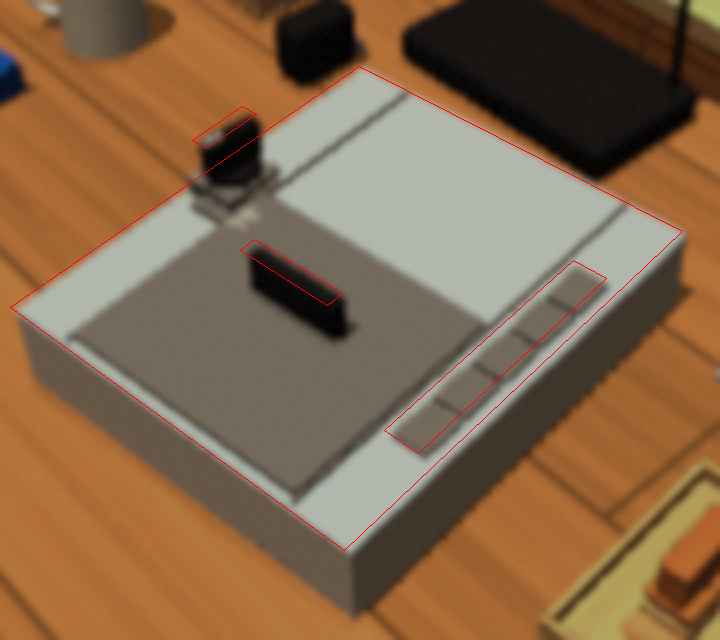

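Run:
```python
from h import *
from ov import *
y=np.radians(7.4);R=np.array([[np.cos(y),-np.sin(y)],[np.sin(y),np.cos(y)]])
def box(x0,x1,y0,y1,z0,z1):
    return [np.array([(a,b,c) for a,b in((x0,y0),(x1,y0),(x1,y1),(x0,y1))],float) for c in(z0,z1)]
for cx,cy,tag in((563.5,-17,'a'),):
  for n in('top','side'):
    im=cv2.imread('pics/%s0.png'%n);
    x0,y0,w,h={'top':(185,180,90,50),'side':(205,150,60,80)}[n]; S=8 
    b=cv2.resize(im[y0:y0+h,x0:x0+w],None,fx=S,fy=S,interpolation=cv2.INTER_NEAREST)
    for B in(box(-67,-53,-40,40,76,112),box(-19,31,120,134,96,128)):
      for l in B:
        p=(proj(n,np.c_[l[:,:2]@R.T+[cx,cy],l[:,2]])-[x0,y0]+.5)*S
        cv2.polylines(b,[p.round().astype(np.int32)],True,(0,0,255),1)
    cv2.imwrite('pics/z1%s.png'%n,b)
```

```text
(no output)
```

View pics/z1top.png

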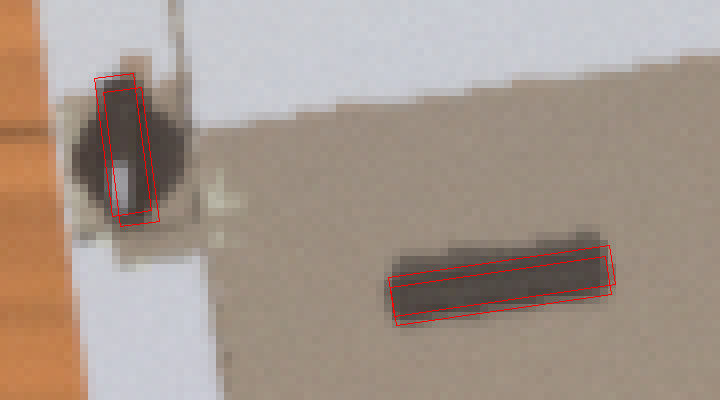

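View pics/z1side.png

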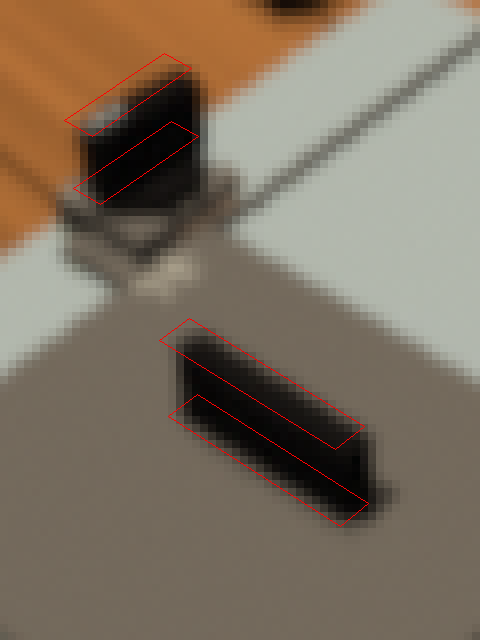

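```bash
python3 -m crank '[[[0,0,5,3.0,-3.6,0,1],[0,0,10,6.0,-7.2,0,1],[0,0,15,9.0,-10.8,0,1],[0,0,20,12,-14.4,0,1],[0,0,26,15,-18,0,1],[0,0,26,18,-21.6,0,1],[0,0,26,21,-25.2,0,1],[0,0,26,24,-28.8,0,1],[0,0,26,27,-32.4,0,1],[0,0,26,30,-36,0,1],[0,0,26,33,-39.3,0,1],[0,0,26,35,-41.5,0,1]]]'
python3 - <<'E'
from h import *
print(arm.observe()['position'],np.degrees(arm.observe()['ee_rot']),arm.observe()['joint_pos'])
shot('top','top1')
E
```

```text
t: 1.1
position: [507.1, 160.1, 213.7]
ee_rot: [-3.141, -0.0, 1.697]
contact_force: [0.3, 0.9, 0.1]
opening: 91.3
[507.06542973 160.05820347 213.74397958] [-1.79966411e+02 -8.29708167e-03  9.72033664e+01] [ 2.83979480e-01  2.52007641e-01  1.66185733e+00  2.49906621e-04
  1.22828378e+00 -1.41262335e+00]
```

View pics/top1.png

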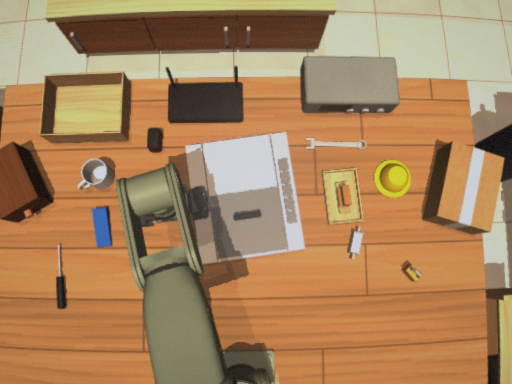

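```bash
python3 -m crank '[[[0,0,0,0,0,0,1],[0,0,0,0,0,0,1],[0,0,0,0,0,0,1]]]'
```

```text
t: 1.4
position: [505.5, 162.6, 213.6]
ee_rot: [-3.14, -0.0, 1.697]
contact_force: [-0.1, 0.1, 0.3]
opening: 91.3
```

```bash
python3 -m crank '[[[0,0,0,1.6,-1.8,0,1],[0,0,0,3.2,-3.6,0,1],[0,0,0,4.75,-5.4,0,1],[0,0,0,4.75,-5.4,-2.5,1],[0,0,0,4.75,-5.4,-5,1],[0,0,0,4.75,-5.4,-7,1],[0,0,0,4.75,-5.4,-7,1],[0,0,0,4.75,-5.4,-7,1]]]'
python3 - <<'E'
from h import *
a=shot('top','top2');b=shot('side','side2')
A=cv2.resize(a[150:280,150:320],None,fx=4,fy=4,interpolation=2);B=cv2.resize(b[100:230,150:300],None,fx=4,fy=4,interpolation=2)
cv2.imwrite('pics/t2c.png',A[:,:,::-1]);cv2.imwrite('pics/s2c.png',B[:,:,::-1])
E
```

```text
t: 2.07
position: [552.7, 109.3, 143.6]
ee_rot: [-3.139, -0.0, 1.699]
contact_force: [0.5, -0.6, 0.6]
opening: 91.4
```

View pics/t2c.png

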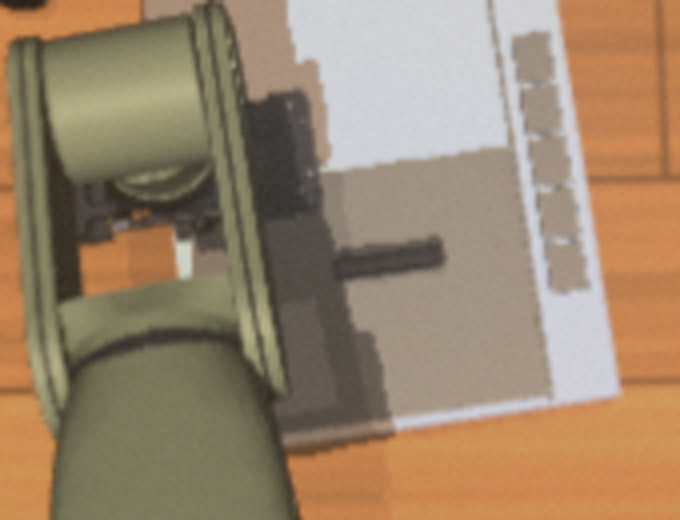

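View pics/s2c.png

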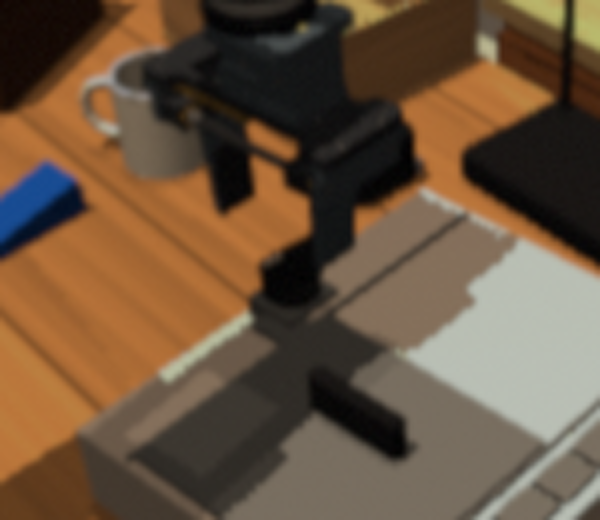

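```bash
python3 -m crank '[[[0,0,0,0,0,-1.5,1],[0,0,0,0,0,-3,1],[0,0,0,0,0,-4.4,1],[0,0,0,0,0,-4.4,1],[0,0,0,0,0,-4.4,0.5],[0,0,0,0,0,-4.4,0.05],[0,0,0,0,0,-4.4,0.05],[0,0,0,0,0,-4.4,0.05],[0,0,0,0,0,-4.4,0.05],[0,0,0,0,0,-4.4,0.05],[0,0,0,0,0,-4.4,0.05],[0,0,0,0,0,-4.4,0.05]]]'
```

```text
t: 3.17
position: [553.9, 108.0, 100.1]
ee_rot: [3.141, -0.0, 1.697]
contact_force: [-0.8, 0.6, -0.5]
opening: 40.6
```

```bash
python3 -m crank '[[[0,0,0,0,0,0,0.05],[0,0,0,0,0,0,0.05],[0,0,0,0,0,0,0.05],[0,0,0,0,0,0,0.05],[0,0,0,0,0,0,0.05],[0,0,0,0,0,0,0.05],[0,0,0,0,0,0,0.05],[0,0,0,0,0,0,0.05]]]'
```

```text
t: 3.83
position: [554.2, 107.4, 100.0]
ee_rot: [3.141, 0.001, 1.697]
contact_force: [1.4, -4.0, -0.3]
opening: 14.0
```

```bash
python3 -m crank '[[[0,0,-6,0,-0.05,0,0.05],[0,0,-13,0,-0.05,0,0.05],[0,0,-20,0,-0.05,0,0.05],[0,0,-27,0,-0.05,0,0.05],[0,0,-34,0,-0.05,0,0.05],[0,0,-41,0,-0.05,0,0.05],[0,0,-48,0,-0.05,0,0.05],[0,0,-55,0,-0.05,0,0.05],[0,0,-62,0,-0.05,0,0.05],[0,0,-69,0,-0.05,0,0.05],[0,0,-75,0,-0.05,0,0.05],[0,0,-80,0,-0.05,0,0.05]]]'
```

```text
t: 4.83
position: [554.7, 108.0, 100.0]
ee_rot: [-3.141, -0.002, 0.296]
contact_force: [2.6, -1.4, -2.6]
opening: 13.7
```

```bash
python3 -m crank '[[[0,0,-3,0,0,0,0.05],[0,0,-5,0,0,0,0.05],[0,0,-7,0,0,0,0.05],[0,0,-7,0,0,0,0.05]]]'; python3 -c "
from h import *
o=arm.observe();print(o['position'],np.degrees(o['ee_rot']),o['moment'],o['joint_pos'])"
```

```text
t: 5.17
position: [554.7, 108.0, 100.0]
ee_rot: [-3.142, -0.002, 0.181]
contact_force: [3.5, -0.5, -2.5]
opening: 14.1
[554.71036915 108.01150731 100.02714   ] [-1.79997001e+02 -1.20252174e-01  1.03456229e+01] [-0.13117973 -0.51954409  0.99958853] [ 1.71917939e-01  3.98495893e-01  1.75360459e+00  8.44522835e-05
  9.87393910e-01 -8.69374698e-03]
```

```bash
python3 -m crank '[[[0,0,1,0,0,0,0.05],[0,0,1,0,0,0,0.6],[0,0,1,0,0,0,0.6],[0,0,1,0,0,0,0.6],[0,0,1,0,0,0,0.6],[0,0,1,0,0,0,0.6],[0,0,1,0,0,0,0.6],[0,0,1,0,0,1.5,0.6],[0,0,0,0,0,3.5,0.6],[0,0,-2,0,0,5.5,0.6],[0,0,-3,-1.6,-4,5.5,0.6],[0,0,-3,-3.2,-8,5.5,0.6]]]'; python3 -m crank '[[[0,0,0,-1,-3,0,0.6],[0,0,0,-1.8,-5.4,0,0.6],[0,0,0,-1.8,-5.4,0,0.6],[0,0,0,-1.8,-5.4,0,0.6]]]'
python3 - <<'E'
from h import *
a=shot('top','top3');b=shot('side','side3')
A=cv2.resize(a[150:280,150:320],None,fx=4,fy=4,interpolation=2);B=cv2.resize(b[100:250,150:320],None,fx=4,fy=4,interpolation=2)
cv2.imwrite('pics/t3c.png',A[:,:,::-1]);cv2.imwrite('pics/s3c.png',B[:,:,::-1])
o=arm.observe();print(o['position'],np.degrees(o['ee_rot']))
E
```

```text
t: 6.17
position: [524.0, 30.6, 156.3]
ee_rot: [3.141, -0.004, 0.129]
contact_force: [-0.7, -1.6, 0.7]
opening: 55.0
t: 6.5
position: [504.6, -24.7, 155.2]
ee_rot: [-3.141, -0.0, 0.123]
contact_force: [-0.4, -0.0, -0.2]
opening: 54.8
[505.28779382 -23.36591682 155.10838544] [-1.79973733e+02 -4.04611130e-02  7.20784198e+00]
```

View pics/s3c.png

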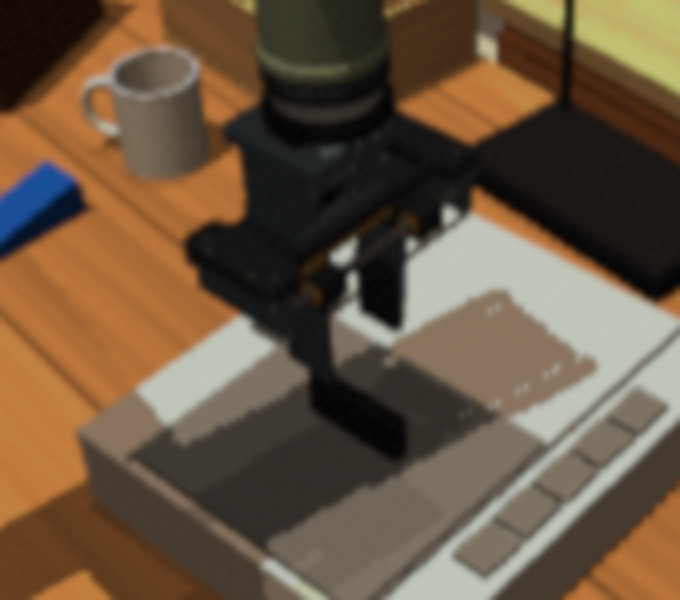

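View pics/t3c.png

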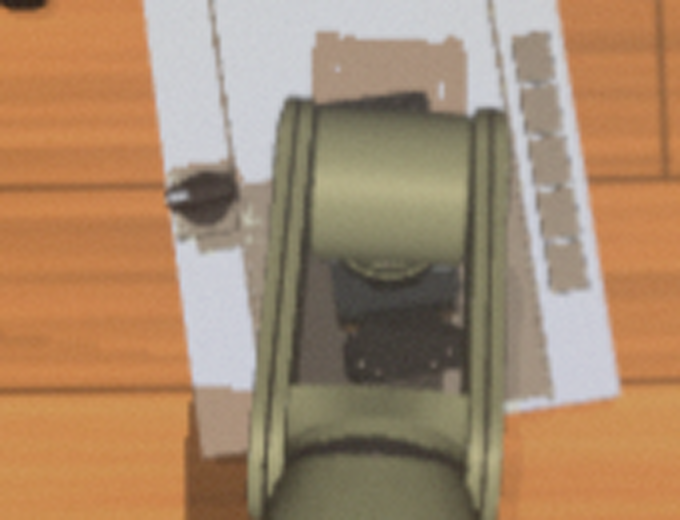

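```bash
python3 -m crank '[[[0,0,0,0,-0.3,-2.5,0.6],[0,0,0,0,-0.3,-5,0.6],[0,0,0,0,-0.3,-7,0.6],[0,0,0,0,-0.3,-7,0.6],[0,0,0,0,-0.3,-7,0.05],[0,0,0,0,-0.3,-7,0.05],[0,0,0,0,-0.3,-7,0.05],[0,0,0,0,-0.3,-7,0.05],[0,0,0,0,-0.3,-7,0.05],[0,0,0,0,-0.3,-7,0.05],[0,0,0,0,-0.3,-7,0.05],[0,0,0,0,-0.3,-7,0.05]]]'; python3 -m crank '[[[0,0,0,0,0,0,0.05],[0,0,0,0,0,0,0.05]]]'
```

```text
t: 7.6
position: [505.8, -26.8, 85.5]
ee_rot: [3.141, -0.002, 0.127]
contact_force: [0.8, 0.4, 2.7]
opening: 13.6
t: 7.77
position: [505.8, -26.8, 85.5]
ee_rot: [3.141, -0.002, 0.126]
contact_force: [2.9, 1.3, 4.3]
opening: 14.0
```

```bash
python3 -m crank '[[[0,0,0,1.5,0.2,0,0.05],[0,0,0,3,0.4,0,0.05],[0,0,0,4.5,0.6,0,0.05],[0,0,0,6,0.8,0,0.05],[0,0,0,7.5,1.0,0,0.05],[0,0,0,9,1.15,0,0.05],[0,0,0,10.5,1.35,0,0.05],[0,0,0,12,1.55,0,0.05],[0,0,0,13.5,1.75,0,0.05],[0,0,0,15,1.95,0,0.05],[0,0,0,16.3,2.1,0,0.05],[0,0,0,16.6,2.15,0,0.05]]]'; python3 -m crank '[[[0,0,0,0,0,0,0.05],[0,0,0,0,0,0,0.05]]]'
```

```text
t: 8.77
position: [669.4, -5.6, 85.5]
ee_rot: [3.142, 0.006, 0.127]
contact_force: [-12.4, -1.9, 12.7]
opening: 13.9
t: 8.93
position: [669.4, -5.6, 85.5]
ee_rot: [3.142, 0.003, 0.126]
contact_force: [-4.7, -0.1, 6.7]
opening: 13.7
```

```bash
python3 -m crank '[[[0,0,0,0,0,0,0.4],[0,0,0,0,0,0,0.4],[0,0,0,0,0,0,0.4],[0,0,0,0,0,0,0.4],[0,0,0,0,0,0,0.4],[0,0,0,0,0,3,0.4],[0,0,0,0,0,6,0.4],[0,0,6,0,0,9,1],[0,0,12,-2.4,-3.2,9,1],[0,0,18,-4.8,-6.4,9,1],[0,0,24,-7.2,-9.6,9,1],[0,0,30,-9.6,-12.8,9,1]]]'; python3 -m crank '[[[0,0,6,-2,-3.2,0,1],[0,0,12,-4,-6.4,0,1],[0,0,18,-6,-9.6,0,1],[0,0,24,-8,-12.8,0,1],[0,0,30,-10,-16,0,1],[0,0,36,-12,-18,0,1],[0,0,40,-12,-18,0,1],[0,0,40,-12,-18,0,1]]]'
python3 - <<'E'
from h import *
a=shot('top','top4');b=shot('side','side4')
o=arm.observe();print(o['position'],np.degrees(o['ee_rot']),o['joint_pos'])
E
```

```text
t: 9.93
position: [573.7, -134.3, 175.0]
ee_rot: [3.141, -0.0, 0.656]
contact_force: [-0.0, -0.5, -0.1]
opening: 67.0
t: 10.6
position: [453.8, -314.6, 175.0]
ee_rot: [-3.142, -0.0, 1.346]
contact_force: [-0.1, 0.4, -0.1]
opening: 91.2
[ 455.00163875 -313.2879478   174.94976774] [ 1.79991562e+02 -2.43243708e-02  7.70871458e+01] [-6.24086127e-01  3.12158028e-01  1.67821299e+00  4.90995726e-04
  1.15125078e+00 -1.96971061e+00]
```

View pics/side4.png

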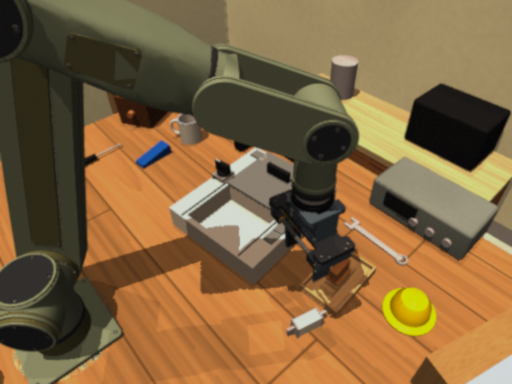

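View pics/top4.png

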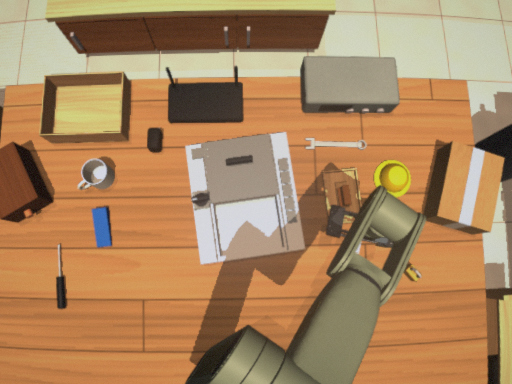

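Run:
```python
from h import *
np.set_printoptions(precision=1,suppress=True)
o=[]
for f in('side0','side4'):
    im=cv2.imread('pics/%s.png'%f)[:,:,::-1].copy()
    h=cv2.cvtColor(im,cv2.COLOR_RGB2HSV)
    m=((h[...,1]<60)&(h[...,2]>165)).astype(np.uint8)*255
    k=np.zeros_like(m);k[300:340,280:335]=1;m*=k
    c=max(cv2.findContours(m,0,2)[0],key=cv2.contourArea)
    P=onz('side',c.reshape(-1,2),38)[:,:2].astype(np.float32)
    print(f,cv2.contourArea(c),cv2.minAreaRect(P))
    o.append(cv2.resize(im[295:345,275:340],None,fx=6,fy=6,interpolation=2))
cv2.imwrite('pics/f4.png',np.hstack(o)[:,:,::-1])
im=cv2.imread('pics/top0.png');cv2.imwrite('pics/f0t.png',cv2.resize(im[215:270,335:375],None,fx=10,fy=10,interpolation=2))
```

```text
side0 258.0 ((428.3388366699219, -363.11981201171875), (25.535594940185547, 72.31888580322266), 75.01851654052734)
side4 302.5 ((428.060791015625, -364.22955322265625), (27.246185302734375, 76.22099304199219), 74.97821044921875)
```

View pics/f4.png

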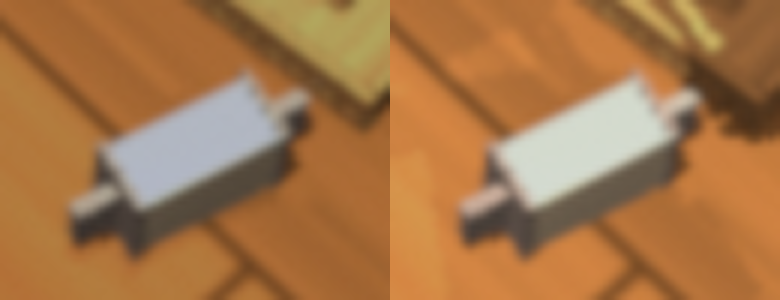

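View pics/f0t.png

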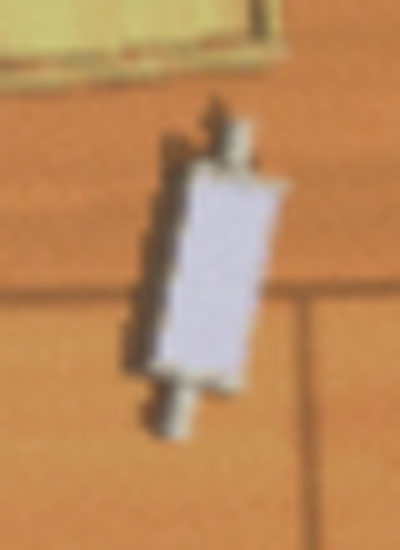

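Run:
```python
from h import *
np.set_printoptions(precision=1,suppress=True)
T=np.array([(192,170),(285,183),(243,390),(150,374)])/10+[334.5,214.5]
S=np.array([(105,148),(248,73),(286,133),(141,210)])/6+[274.6,294.6]
for n,q in(('top',T),('side',S)):
    P=onz(n,q,38); print(n,P.mean(0),P)
```

```text
top [ 420.6 -356.8   38. ] [[ 454.1 -350.2   38. ]
 [ 449.4 -379.2   38. ]
 [ 386.6 -363.3   38. ]
 [ 392.3 -334.6   38. ]]
side [ 422.6 -362.4   38. ] [[ 396.  -342.3   38. ]
 [ 456.9 -356.7   38. ]
 [ 449.1 -382.7   38. ]
 [ 388.5 -368.    38. ]]
```

```bash
python3 -m crank '[[[0,0,0,-1.7,-2.3,0,1],[0,0,-0.5,-3.4,-4.55,-2,1],[0,0,-0.5,-3.4,-4.55,-5,1],[0,0,-0.5,-3.4,-4.55,-8,1],[0,0,-0.5,-3.4,-4.55,-10.5,1],[0,0,-0.5,-3.4,-4.55,-10.5,1],[0,0,-0.5,-3.4,-4.55,-10.5,1]]]'
python3 - <<'E'
from h import *
a=shot('top','top5');b=shot('side','side5')
A=cv2.resize(a[180:290,300:440],None,fx=4,fy=4,interpolation=2);B=cv2.resize(b[240:360,250:390],None,fx=4,fy=4,interpolation=2)
cv2.imwrite('pics/t5c.png',A[:,:,::-1]);cv2.imwrite('pics/s5c.png',B[:,:,::-1])
o=arm.observe();print(o['position'],np.degrees(o['ee_rot']))
E
```

```text
t: 11.28
position: [421.1, -357.8, 69.2]
ee_rot: [-3.139, -0.001, 1.339]
contact_force: [0.3, -0.6, 1.0]
opening: 91.3
[ 422.45983594 -359.26803467   71.53237889] [1.79847800e+02 7.35109057e-02 7.67522070e+01]
```

View pics/s5c.png

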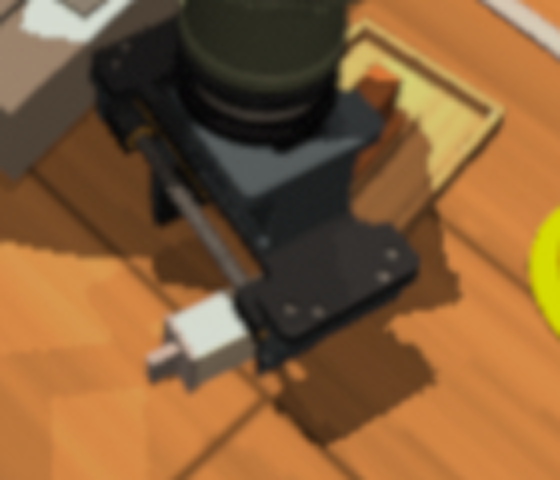

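View pics/t5c.png

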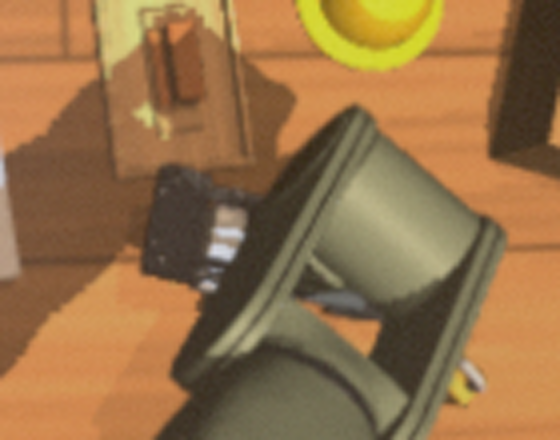

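```bash
python3 -m crank '[[[0,0,0,0,0,-2,1],[0,0,0,0,0,-4,1],[0,0,0,0,0,-6,1],[0,0,0,0,0,-6,1],[0,0,0,0,0,-6,0.5],[0,0,0,0,0,-6,0.2],[0,0,0,0,0,-6,0.2],[0,0,0,0,0,-6,0.2],[0,0,0,0,0,-6,0.2],[0,0,0,0,0,-6,0.2],[0,0,0,0,0,-6,0.2],[0,0,0,0,0,-6,0.2]]]';python3 -m crank '[[[0,0,0,0,0,0,0.2],[0,0,0,0,0,0,0.2],[0,0,0,0,0,0,0.2],[0,0,0,0,0,0,0.2],[0,0,0,0,0,0,0.2],[0,0,0,0,0,0,0.2]]]'
```

```text
t: 12.38
position: [420.9, -358.9, 10.1]
ee_rot: [3.141, -0.0, 1.339]
contact_force: [-0.5, 0.5, 0.4]
opening: 40.7
t: 12.88
position: [420.9, -358.9, 10.0]
ee_rot: [3.142, -0.0, 1.339]
contact_force: [-0.4, -1.1, -0.2]
opening: 27.9
```

```bash
python3 -m crank '[[[0,0,0,0,0,1.5,0.2],[0,0,0,0,0,4,0.2],[0,0,0,0,0,7,0.2],[0,0,0,0,0,10,0.2],[0,0,2,0.2,2,12,0.2],[0,0,4,0.8,5,13,0.2],[0,0,6,1.4,8,13,0.2],[0,0,8,2,11,13,0.2],[0,0,10,2.5,14,13,0.2],[0,0,12,3,17,13,0.2],[0,0,14,3.6,20,13,0.2],[0,0,16,4.2,23,13,0.2]]]';python3 -m crank '[[[0,0,1,0.5,3,0,0.2],[0,0,2.5,1,6,0,0.2],[0,0,4,1.4,8,0,0.2],[0,0,4.5,1.8,9.95,0,0.2],[0,0,4.5,1.8,9.95,0,0.2],[0,0,4.5,1.8,9.95,0,0.2]]]'
python3 - <<'E'
from h import *
a=shot('top','top6');b=shot('side','side6')
A=cv2.resize(a[120:290,170:330],None,fx=3.5,fy=3.5,interpolation=2);B=cv2.resize(b[120:300,150:350],None,fx=3.5,fy=3.3,interpolation=2)
cv2.imwrite('pics/t6c.png',A[:,:,::-1]);cv2.imwrite('pics/s6c.png',B[:,:,::-1])
o=arm.observe();print(o['position'],np.degrees(o['ee_rot']),o['opening'])
E
```

```text
t: 13.88
position: [462.5, -127.2, 139.7]
ee_rot: [-3.141, -0.0, 1.62]
contact_force: [0.7, 1.4, -1.6]
opening: 27.8
t: 14.38
position: [480.7, -28.7, 139.7]
ee_rot: [-3.141, 0.0, 1.699]
contact_force: [-0.8, -0.9, -1.5]
opening: 28.0
[480.51919472 -29.8238234  139.74879765] [-1.79952303e+02  9.05325413e-03  9.72128701e+01] 27.678832602976385
```

View pics/s6c.png

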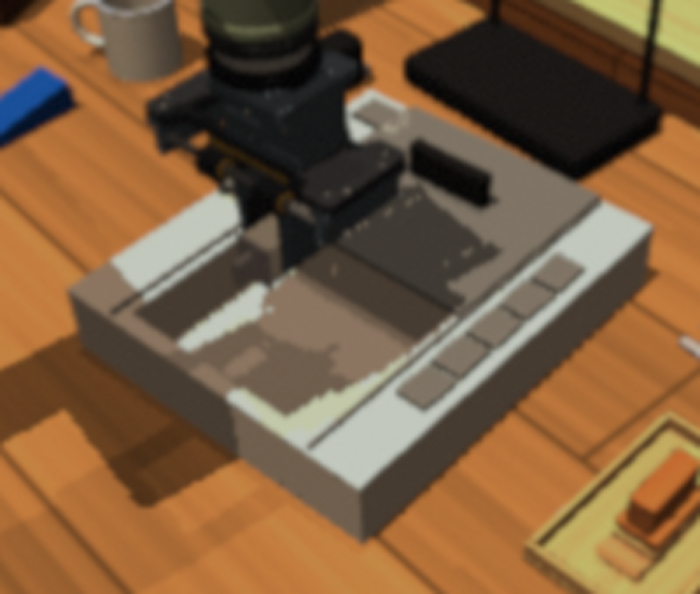

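View pics/t6c.png

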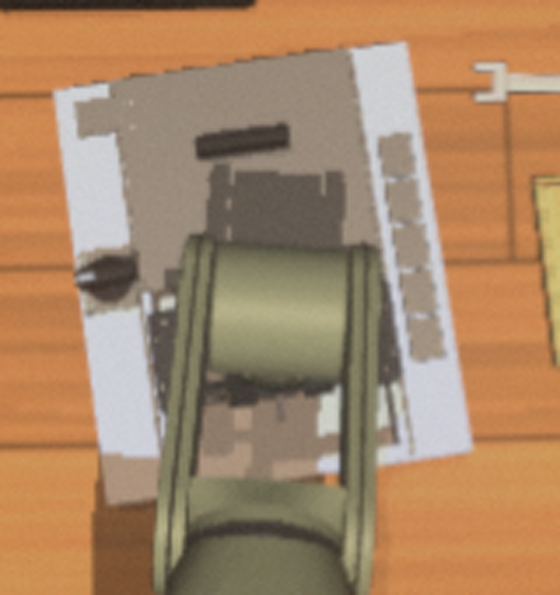

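```bash
python3 -m crank '[[[0,0,0,0,0,-2.5,0.2],[0,0,0,0,0,-5,0.2],[0,0,0,0,0,-7.5,0.2],[0,0,0,0,0,-10,0.2],[0,0,0,0,0,-11,0.2],[0,0,0,0,0,-11.9,0.2],[0,0,0,0,0,-12,0.2],[0,0,0,0,0,-12,0.2]]]'; python3 -m crank '[[[0,0,0,0,0,0,0.5],[0,0,0,0,0,0,0.5],[0,0,0,0,0,0,0.5],[0,0,0,0,0,0,0.5],[0,0,0,0,0,0,0.5],[0,0,0,0,0,1,0.5],[0,0,0,0,0,4,0.5],[0,0,0,0,0,7,0.5],[0,0,0,0,0,10,0.5],[0,0,0,0,0,13,0.5],[0,0,0,0,0,14,0.5]]]'
```

```text
t: 15.15
position: [481.0, -30.0, 19.9]
ee_rot: [-3.141, -0.0, 1.696]
contact_force: [-0.1, -0.1, -1.9]
opening: 28.2
t: 16.07
position: [483.2, -29.5, 164.4]
ee_rot: [3.134, 0.002, 1.697]
contact_force: [0.8, -0.5, 1.3]
opening: 45.7
```

```bash
python3 -m crank '[[[0,0,-7,1.5,0.2,0,0.6],[0,0,-14,3,0.4,0,0.6],[0,0,-21,4.5,0.6,0,0.6],[0,0,-28,6,0.8,0,0.6],[0,0,-35,7.5,1,0,0.6],[0,0,-42,9,1.2,0,0.6],[0,0,-49,10.5,1.4,0,0.6],[0,0,-56,12,1.6,0,0.6],[0,0,-63,13.5,1.8,0,0.6],[0,0,-70,15,2,0,0.6],[0,0,-77,16.8,2.2,0,0.6],[0,0,-84,18.7,2.45,0,0.6]]]';python3 -m crank '[[[0,0,-6,0,0,0,0.6],[0,0,-6,0,0,0,0.6]]]'
python3 - <<'E'
from h import *
a=shot('top','top7');b=shot('side','side7')
A=cv2.resize(a[120:290,170:330],None,fx=3.5,fy=3.5,interpolation=2);B=cv2.resize(b[120:300,150:350],None,fx=3.5,fy=3.3,interpolation=2)
cv2.imwrite('pics/t7c.png',A[:,:,::-1]);cv2.imwrite('pics/s7c.png',B[:,:,::-1]);cv2.imwrite('pics/side7.png',b[:,:,::-1])
o=arm.observe();print(o['position'],np.degrees(o['ee_rot']),o['opening'])
E
```

```text
t: 17.07
position: [668.0, -4.7, 159.1]
ee_rot: [-3.141, 0.002, 0.225]
contact_force: [0.4, 0.3, -0.7]
opening: 54.7
t: 17.23
position: [668.2, -4.6, 158.5]
ee_rot: [-3.141, 0.002, 0.125]
contact_force: [-0.8, 1.2, -1.0]
opening: 55.0
[667.24969035  -4.81054861 159.08063916] [-1.79988221e+02  1.03202959e-01  7.38314588e+00] 54.67865223850708
```

View pics/s7c.png

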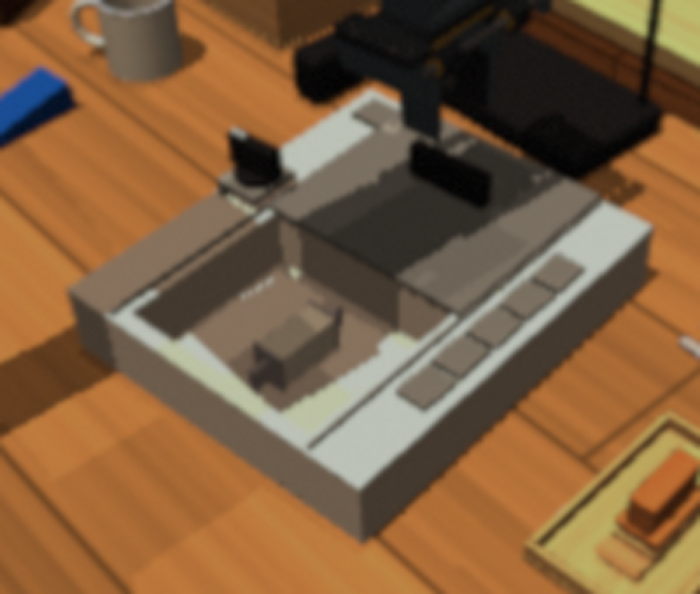

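View pics/top7.png

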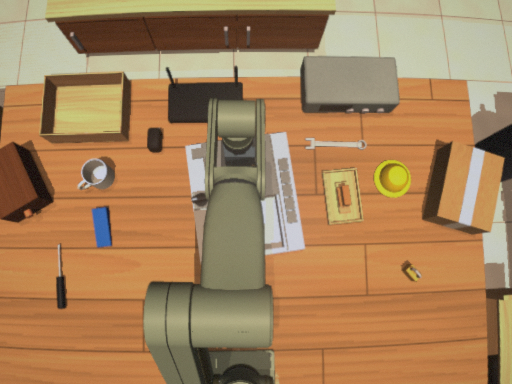

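```bash
python3 -m crank '[[[0,0,0,0,0,-2.5,0.6],[0,0,0,0.1,0,-5,0.6],[0,0,0,0.1,0,-7.2,0.6],[0,0,0,0.1,0,-7.2,0.6],[0,0,0,0.1,0,-7.2,0.05],[0,0,0,0.1,0,-7.2,0.05],[0,0,0,0.1,0,-7.2,0.05],[0,0,0,0.1,0,-7.2,0.05],[0,0,0,0.1,0,-7.2,0.05],[0,0,0,0.1,0,-7.2,0.05],[0,0,0,0.1,0,-7.2,0.05],[0,0,0,0.1,0,-7.2,0.05]]]'; python3 -m crank '[[[0,0,0,0,0,0,0.05],[0,0,0,0,0,0,0.05]]]'
```

```text
t: 18.33
position: [669.2, -4.9, 88.6]
ee_rot: [3.141, -0.001, 0.127]
contact_force: [0.0, 0.8, 3.1]
opening: 14.0
t: 18.5
position: [669.2, -4.9, 88.6]
ee_rot: [3.141, -0.001, 0.127]
contact_force: [-1.0, -0.5, 3.9]
opening: 13.8
```

```bash
python3 -m crank '[[[0,0,0,-1.5,-0.2,0,0.05],[0,0,0,-3,-0.4,0,0.05],[0,0,0,-4.5,-0.6,0,0.05],[0,0,0,-6,-0.8,0,0.05],[0,0,0,-7.5,-1.0,0,0.05],[0,0,0,-9,-1.15,0,0.05],[0,0,0,-10.5,-1.35,0,0.05],[0,0,0,-12,-1.55,0,0.05],[0,0,0,-13.5,-1.75,0,0.05],[0,0,0,-15,-1.95,0,0.05],[0,0,0,-16.2,-2.1,0,0.05],[0,0,0,-16.7,-2.15,0,0.05]]]'; python3 -m crank '[[[0,0,0,0,0,0,0.05],[0,0,0,0,0,0,0.05]]]'
```

```text
t: 19.5
position: [505.6, -26.1, 88.7]
ee_rot: [3.141, -0.011, 0.125]
contact_force: [18.8, 4.2, -12.6]
opening: 13.7
t: 19.67
position: [505.7, -26.1, 88.7]
ee_rot: [3.141, -0.009, 0.126]
contact_force: [8.3, 2.4, -1.5]
opening: 14.0
```

```bash
python3 -m crank '[[[0,0,0,0.2,0,0,0.6],[0,0,0,0.2,0,0,0.6],[0,0,0,0.2,0,0,0.6],[0,0,0,0.2,0,0,0.6],[0,0,0,0.2,0,0,0.6],[0,0,0,0.2,0,0,0.6],[0,0,0,0.2,0,2,0.6],[0,0,0,0.2,0,5,0.6],[0,0,0,0.2,0,7.5,0.6],[0,0,2,1.4,3,7.5,0.6],[0,0,4,2.6,6,7.5,0.6],[0,0,4,3.8,9,7.5,0.6]]]';python3 -m crank '[[[0,0,0,0.6,2,0,0.6],[0,0,0,1.2,4.3,0,0.6],[0,0,0,1.2,4.3,0,0.6],[0,0,0,1.2,4.3,0,0.6]]]'
```

```text
t: 20.67
position: [540.4, 64.3, 163.8]
ee_rot: [3.141, -0.002, 0.195]
contact_force: [-0.5, -0.2, -0.2]
opening: 54.3
t: 21.0
position: [551.8, 107.4, 162.6]
ee_rot: [3.141, 0.001, 0.198]
contact_force: [-0.5, -0.5, -0.6]
opening: 54.8
```

Descend over the knob and grip.

```bash
python3 -m crank '[[[0,0,0,0.3,0.05,-2,0.6],[0,0,0,0.3,0.05,-4,0.6],[0,0,0,0.3,0.05,-6.2,0.6],[0,0,0,0.3,0.05,-6.2,0.6],[0,0,0,0.3,0.05,-6.2,0.05],[0,0,0,0.3,0.05,-6.2,0.05],[0,0,0,0.3,0.05,-6.2,0.05],[0,0,0,0.3,0.05,-6.2,0.05],[0,0,0,0.3,0.05,-6.2,0.05],[0,0,0,0.3,0.05,-6.2,0.05],[0,0,0,0.3,0.05,-6.2,0.05],[0,0,0,0.3,0.05,-6.2,0.05]]]'; python3 -m crank '[[[0,0,0,0,0,0,0.05],[0,0,0,0,0,0,0.05]]]'
```

```text
t: 22.0
position: [554.9, 107.2, 101.5]
ee_rot: [3.141, -0.0, 0.197]
contact_force: [-1.2, -0.3, 4.5]
opening: 14.1
t: 22.17
position: [554.9, 107.1, 101.5]
ee_rot: [3.141, -0.0, 0.196]
contact_force: [-2.3, -0.0, 5.5]
opening: 14.4
```

```bash
python3 -m crank '[[[0,0,6,0,0,0,0.05],[0,0,13,0,0,0,0.05],[0,0,20,0,0,0,0.05],[0,0,27,0,0,0,0.05],[0,0,34,0,0,0,0.05],[0,0,41,0,0,0,0.05],[0,0,48,0,0,0,0.05],[0,0,55,0,0,0,0.05],[0,0,62,0,0,0,0.05],[0,0,69,0,0,0,0.05],[0,0,75,0,0,0,0.05],[0,0,80,0,0,0,0.05]]]';python3 -m crank '[[[0,0,3,0,0,0,0.05],[0,0,5,0,0,0,0.05],[0,0,7,0,0,0,0.05],[0,0,7,0,0,0,0.05]]]'; python3 -c "
from h import *
o=arm.observe();print(o['position'],np.degrees(o['ee_rot']),o['moment'],o['opening'])"
```

```text
t: 23.17
position: [555.1, 107.4, 101.5]
ee_rot: [3.141, -0.001, 1.596]
contact_force: [-1.1, 0.1, 4.4]
opening: 13.6
t: 23.5
position: [555.1, 107.4, 101.5]
ee_rot: [3.141, -0.001, 1.712]
contact_force: [-1.3, 0.2, 5.2]
opening: 14.0
[555.13112143 107.44639697 101.5064521 ] [ 1.79959174e+02 -7.42290402e-02  9.80697406e+01] [-0.02585643  0.26209149 -0.82267324] 14.04856290315614
```

```bash
python3 -m crank '[[[0,0,-1,0,0,0,0.6],[0,0,-1,0,0,0,0.6],[0,0,-1,0,0,0,0.6],[0,0,-1,0,0,0,0.6],[0,0,-1,0,0,0,0.6],[0,0,-1,0,0,0,0.6],[0,0,-1,0,0,2,0.6],[0,0,-1,0,0,5,0.6],[0,0,-1,0,0,8,0.6],[0,0,-1,-2,-2,9,0.6],[0,0,-1,-4,-4,9,0.6],[0,0,-1,-6,-6,9,0.6]]]'
python3 - <<'E'
from h import *
a=shot('top','top8');b=shot('side','side8')
cv2.imwrite('pics/t8c.png',cv2.resize(a[155:235,310:375],None,fx=8,fy=7.5,interpolation=2)[:,:,::-1])
cv2.imwrite('pics/s8c.png',cv2.resize(b[240:320,295:380],None,fx=8,fy=7.5,interpolation=2)[:,:,::-1])
cv2.imwrite('pics/s8k.png',cv2.resize(b[130:290,160:340],None,fx=4,fy=3.7,interpolation=2)[:,:,::-1])
o=arm.observe();print(o['position'],np.degrees(o['ee_rot']),o['opening'])
E
```

```text
t: 24.5
position: [494.8, 46.8, 191.9]
ee_rot: [3.139, 0.0, 1.698]
contact_force: [-0.6, -0.4, -0.6]
opening: 54.7
[491.94634088  45.18108411 191.23623762] [-1.79883645e+02  4.09879249e-02  9.71043451e+01] 54.76771936752627
```

View pics/t8c.png

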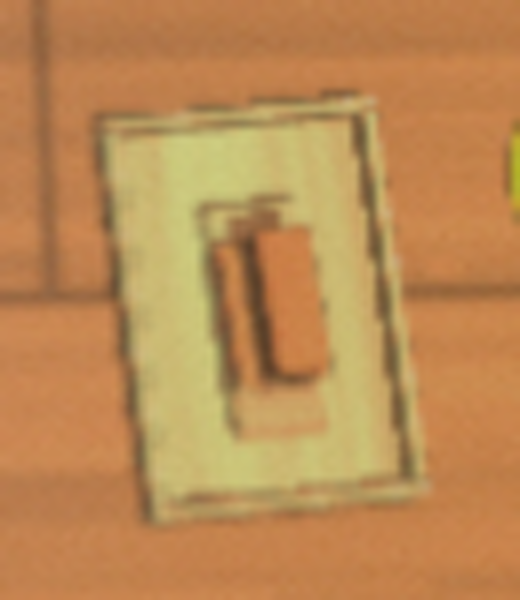

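View pics/s8c.png

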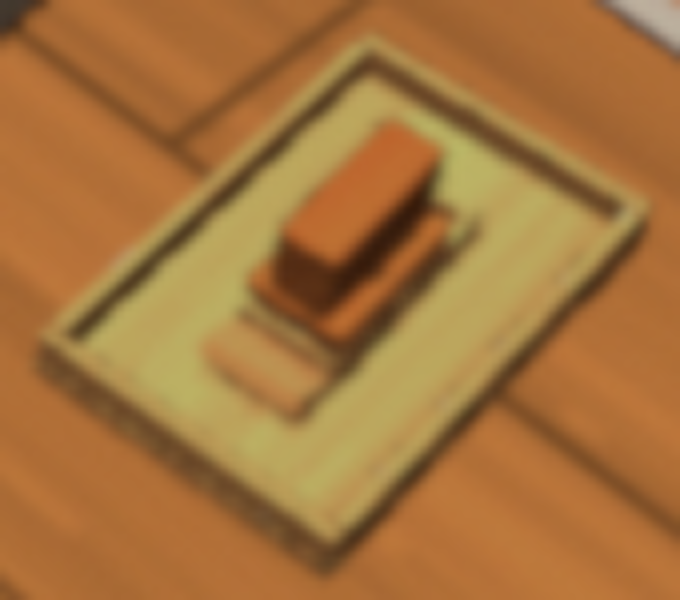

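View pics/s8k.png

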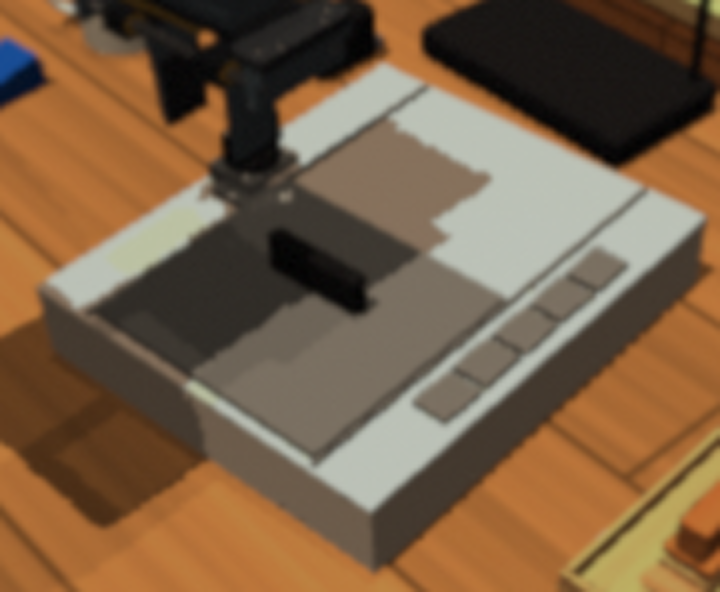

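Run:
```python
from h import *
np.set_printoptions(precision=1,suppress=True)
def g(n,q,x0,y0,z):
    q=np.array(q,float)/[8,7.5]+[x0-.5,y0-.5]; P=onz(n,q,z); d=P[0]-P[3];d2=P[1]-P[2]
    print(n,P.mean(0),np.linalg.norm(d),np.linalg.norm(d2),np.degrees(np.arctan2((d+d2)[1],(d+d2)[0])))
g('top',[(256,232),(308,228),(329,376),(277,382)],310,155,70)
g('side',[(390,122),(440,150),(330,265),(280,228)],295,240,70)
g('top',[(100,114),(373,97),(428,488),(150,521)],310,155,22)
g('side',[(370,38),(648,210),(328,550),(45,340)],295,240,22)
```

```text
top [ 562.4 -324.1   70. ] 61.20516021879352 60.491905124803466 4.883883004918346
side [ 563.2 -330.7   70. ] 55.37084046688973 57.6466435894598 5.461780150964443
top [ 569.8 -323.8   22. ] 171.24847846823116 166.05740445851285 4.451185275646708
side [ 566.6 -332.    22. ] 167.17661560471112 168.5388205780677 4.651064413857212
```

```bash
python3 -m crank '[[[0,0,0,0.6,-3.2,0,0.7],[0,0,0,1.2,-6.4,0,0.7],[0,0,0,1.8,-9.6,0,0.7],[0,0,0,2.4,-12.8,0,0.7],[0,0,0,3,-16,0,0.7],[0,0,0,3.6,-19.2,0,0.7],[0,0,0,4.2,-22.4,0,0.7],[0,0,0,4.9,-25.6,0,0.7],[0,0,-1,5.6,-28.8,0,0.7],[0,0,-2,6.3,-32,0,0.7],[0,0,-2,6.8,-35,0,0.7],[0,0,-2,7.1,-37.1,0,0.7]]]';python3 -m crank '[[[0,0,0,0,0,-2,0.7],[0,0,0,0,0,-4,0.7],[0,0,0,0,0,-6,0.7],[0,0,0,0,0,-8,0.7],[0,0,0,0,0,-8,0.7],[0,0,0,0,0,-8,0.7]]]'
python3 - <<'E'
from h import *
a=shot('top','top9');b=shot('side','side9')
cv2.imwrite('pics/t9c.png',cv2.resize(a[155:265,300:415],None,fx=5,fy=5,interpolation=2)[:,:,::-1])
cv2.imwrite('pics/s9c.png',cv2.resize(b[190:320,265:400],None,fx=5,fy=4.5,interpolation=2)[:,:,::-1])
o=arm.observe();print(o['position'],np.degrees(o['ee_rot']),o['opening'])
E
```

```text
t: 25.6
position: [566.9, -326.6, 190.3]
ee_rot: [3.141, 0.001, 1.661]
contact_force: [0.4, 0.1, 0.2]
opening: 63.7
t: 26.1
position: [565.9, -323.4, 109.9]
ee_rot: [-3.14, -0.002, 1.662]
contact_force: [0.6, -0.1, 0.3]
opening: 63.7
[ 567.06139234 -324.24867867  112.21422539] [1.79887919e+02 7.48819009e-02 9.52336242e+01] 64.2931922932326
```

View pics/t9c.png

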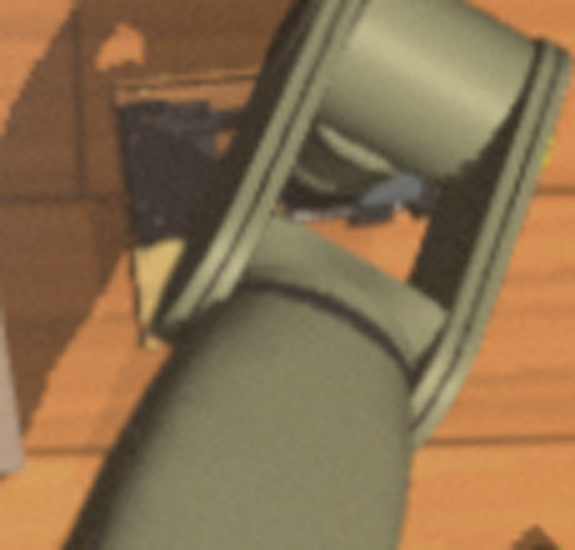

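View pics/s9c.png

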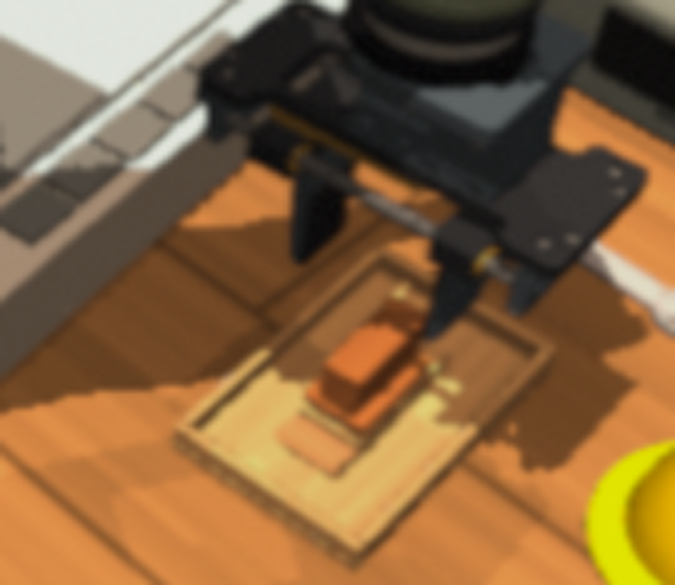

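```bash
python3 -m crank '[[[0,0,0,-0.35,-0.25,-2,0.7],[0,0,0,-0.35,-0.25,-4.5,0.7],[0,0,0,-0.35,-0.25,-6.5,0.7],[0,0,0,-0.35,-0.25,-7,0.7],[0,0,0,-0.35,-0.25,-7,0.1],[0,0,0,-0.35,-0.25,-7,0.1],[0,0,0,-0.35,-0.25,-7,0.1],[0,0,0,-0.35,-0.25,-7,0.1],[0,0,0,-0.35,-0.25,-7,0.1],[0,0,0,-0.35,-0.25,-7,0.1],[0,0,0,-0.35,-0.25,-7,0.1],[0,0,0,-0.35,-0.25,-7,0.1]]]';python3 -m crank '[[[0,0,0,0,0,0,0.1],[0,0,0,0,0,0,0.1],[0,0,0,0,0,0,0.1]]]'
```

```text
t: 27.2
position: [562.8, -326.8, 41.6]
ee_rot: [3.141, 0.001, 1.662]
contact_force: [-0.0, -0.6, 2.5]
opening: 22.1
t: 27.45
position: [562.8, -326.8, 41.6]
ee_rot: [3.141, 0.001, 1.662]
contact_force: [-1.3, -1.1, 4.6]
opening: 21.9
```

```bash
python3 -m crank '[[[0,0,0,0,0,1.5,0.1],[0,0,0,0,0,4,0.1],[0,0,0,0,0,7,0.1],[0,0,0,0,0,10,0.1],[0,0,0,0,0,12,0.1],[0,0,1,-2,2.5,12,0.1],[0,0,2,-4,5,12,0.1],[0,0,2.3,-6,7.5,12,0.1],[0,0,2.3,-8,10,12,0.1],[0,0,2.3,-10,12.5,12,0.1],[0,0,2.3,-12,15,12,0.1],[0,0,2.3,-13,16,12,0.1]]]'; python3 -m crank '[[[0,0,0,0,0,0,0.1],[0,0,0,0,0,0,0.1]]]'
python3 - <<'E'
from h import *
a=shot('top','top10');b=shot('side','side10')
cv2.imwrite('pics/s10c.png',cv2.resize(b[150:310,180:340],None,fx=4.5,fy=3.7,interpolation=2)[:,:,::-1])
o=arm.observe();print(o['position'],np.degrees(o['ee_rot']),o['opening'],o['joint_pos'])
E
```

```text
t: 28.45
position: [428.3, -162.8, 159.7]
ee_rot: [-3.137, -0.004, 1.703]
contact_force: [-0.5, 0.3, -1.8]
opening: 21.8
t: 28.62
position: [432.0, -165.9, 160.7]
ee_rot: [-3.141, -0.0, 1.703]
contact_force: [0.5, -0.3, -3.0]
opening: 21.8
[ 433.24967009 -166.93860414  160.83190228] [1.79972012e+02 1.64206990e-02 9.75103673e+01] 21.757492617376734 [-3.92553370e-01  1.90274468e-01  1.88870990e+00 -4.50899248e-06
  1.06204195e+00 -2.09442821e+00]
```

View pics/s10c.png

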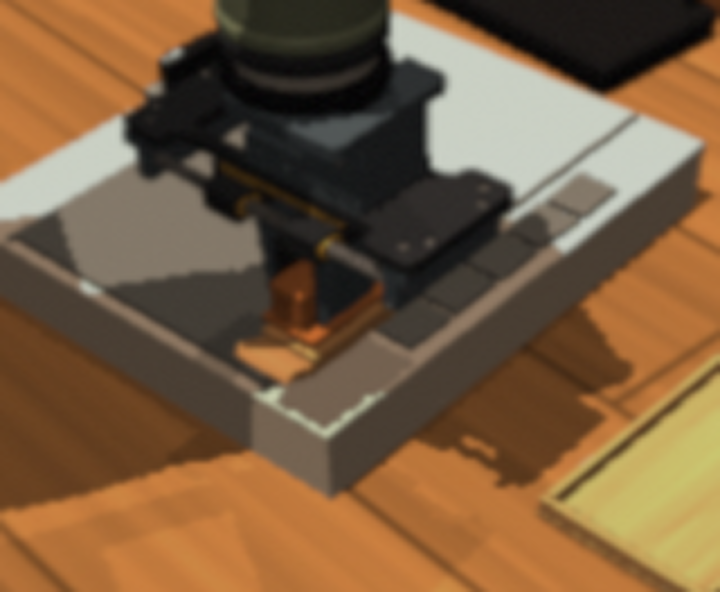

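View pics/top10.png

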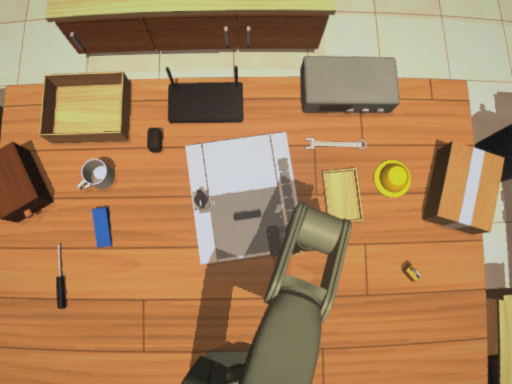

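```bash
python3 -m crank '[[[0,0,0,0,0,-1.5,0.1],[0,0,0,0,0,-3,0.1],[0,0,0,0,0,-4.3,0.1],[0,0,0,0,0,-4.9,0.1],[0,0,0,0,0,-4.9,0.1],[0,0,0,0,0,-4.9,0.1]]]'; python3 -m crank '[[[0,0,0,0,0,-0.1,0.1],[0,0,0,0,0,-0.2,0.1],[0,0,0,0,0,-0.3,0.1],[0,0,0,0,0,-0.4,0.1],[0,0,0,0,0,-0.4,0.1],[0,0,0,0,0,-0.4,0.1]]]'
```

```text
t: 29.22
position: [433.0, -166.9, 111.8]
ee_rot: [-3.141, -0.0, 1.701]
contact_force: [-0.2, 0.2, -2.3]
opening: 21.9
t: 29.72
position: [432.4, -166.3, 108.1]
ee_rot: [3.141, -0.0, 1.702]
contact_force: [0.1, -0.6, -2.2]
opening: 21.8
```

```bash
python3 -m crank '[[[0,0,0,0,0,-0.1,0.1],[0,0,0,0,0,-0.2,0.1],[0,0,0,0,0,-0.2,0.1],[0,0,0,0,0,-0.2,0.1]]]'; python3 -m crank '[[[0,0,0,0,0,-0.05,0.1],[0,0,0,0,0,-0.1,0.1],[0,0,0,0,0,-0.1,0.1],[0,0,0,0,0,-0.1,0.1]]]';  python3 -m crank '[[[0,0,0,0,0,-0.05,0.1],[0,0,0,0,0,-0.1,0.1],[0,0,0,0,0,-0.1,0.1],[0,0,0,0,0,-0.1,0.1]]]'
```

```text
t: 30.05
position: [432.4, -166.3, 105.9]
ee_rot: [-3.141, -0.0, 1.702]
contact_force: [0.3, -0.0, -2.4]
opening: 22.0
t: 30.38
position: [432.5, -166.4, 105.6]
ee_rot: [3.141, 0.0, 1.702]
contact_force: [-1.9, 0.4, 5.1]
opening: 21.7
t: 30.72
position: [432.5, -166.4, 105.0]
ee_rot: [3.141, 0.0, 1.702]
contact_force: [-3.4, 1.4, 9.9]
opening: 21.8
```

```bash
python3 -m crank '[[[0,0,0,0,0,-0.05,0.1],[0,0,0,0,0,-0.1,0.1],[0,0,0,0,0,-0.15,0.1],[0,0,0,0,0,-0.2,0.1],[0,0,0,0,0,-0.2,0.1],[0,0,0,0,0,-0.2,0.1]]]'; python3 -m crank '[[[0,0,0,0,0,-0.05,0.1],[0,0,0,0,0,-0.1,0.1],[0,0,0,0,0,-0.15,0.1],[0,0,0,0,0,-0.15,0.1]]]'
```

```text
t: 31.22
position: [432.5, -166.4, 103.2]
ee_rot: [3.141, 0.0, 1.702]
contact_force: [-3.7, 0.7, 10.9]
opening: 22.0
t: 31.55
position: [432.5, -166.4, 101.9]
ee_rot: [3.141, 0.0, 1.702]
contact_force: [-3.4, 1.9, 11.8]
opening: 21.9
```

```bash
python3 -m crank '[[[0,0,0,0.4,0.05,0,0.1],[0,0,0,0.8,0.1,0,0.1],[0,0,0,1.2,0.16,0,0.1],[0,0,0,1.6,0.21,0,0.1],[0,0,0,2,0.26,0,0.1],[0,0,0,2.4,0.31,0,0.1],[0,0,0,2.8,0.36,0,0.1],[0,0,0,3.2,0.42,0,0.1],[0,0,0,3.6,0.47,0,0.1],[0,0,0,4,0.52,0,0.1],[0,0,0,4.4,0.57,0,0.1],[0,0,0,4.8,0.62,0,0.1]]]'
```

```text
t: 32.55
position: [479.1, -160.6, 101.7]
ee_rot: [-3.139, 0.001, 1.703]
contact_force: [-8.0, -1.1, 13.3]
opening: 21.8
```

```bash
python3 -m crank '[[[0,0,0,0.4,0.05,0,0.1],[0,0,0,0.8,0.1,0,0.1],[0,0,0,1.2,0.16,0,0.1],[0,0,0,1.6,0.21,0,0.1],[0,0,0,2,0.26,0,0.1],[0,0,0,2.4,0.31,0,0.1],[0,0,0,2.8,0.36,0,0.1],[0,0,0,3.2,0.42,0,0.1],[0,0,0,3.6,0.47,0,0.1],[0,0,0,4,0.52,0,0.1],[0,0,0,4.4,0.57,0,0.1],[0,0,0,4.8,0.62,0,0.1]]]'
python3 - <<'E'
from h import *
b=shot('side','side11')
cv2.imwrite('pics/s11c.png',cv2.resize(b[150:310,180:360],None,fx=4.2,fy=3.7,interpolation=2)[:,:,::-1])
E
```

```text
t: 33.55
position: [525.7, -154.4, 101.6]
ee_rot: [-3.136, 0.0, 1.703]
contact_force: [-10.7, -1.3, 12.8]
opening: 21.9
```

View pics/s11c.png

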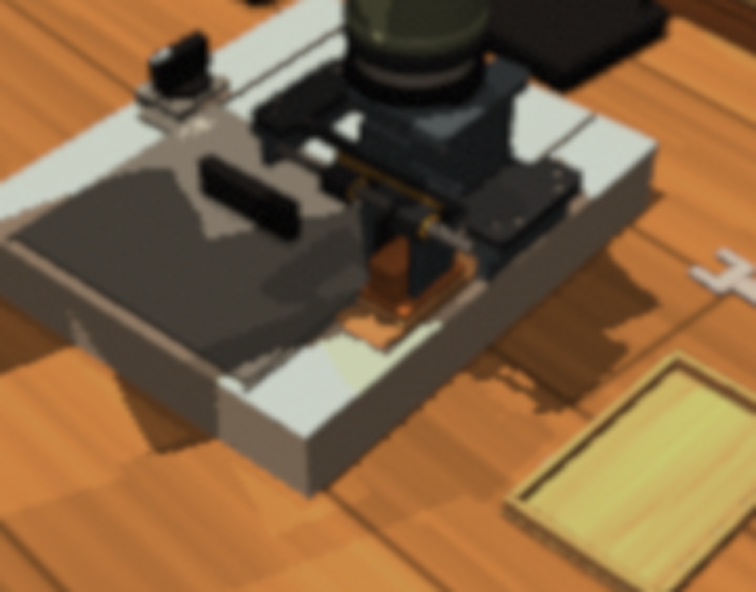

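Block stays upright and on the row; no clips visible behind it. Continue.

```bash
python3 -m crank '[[[0,0,0,0.4,0.05,0,0.1],[0,0,0,0.8,0.1,0,0.1],[0,0,0,1.2,0.16,0,0.1],[0,0,0,1.6,0.21,0,0.1],[0,0,0,2,0.26,0,0.1],[0,0,0,2.4,0.31,0,0.1],[0,0,0,2.8,0.36,0,0.1],[0,0,0,3.2,0.42,0,0.1],[0,0,0,3.6,0.47,0,0.1],[0,0,0,4,0.52,0,0.1],[0,0,0,4.4,0.57,0,0.1],[0,0,0,4.8,0.62,0,0.1]]]'
```

```text
t: 34.6
position: [574.4, -148.3, 101.9]
ee_rot: [-3.138, 0.0, 1.702]
contact_force: [-7.2, 0.3, 12.4]
opening: 22.1
```

```bash
python3 -m crank '[[[0,0,0,0.4,0.05,0,0.1],[0,0,0,0.8,0.1,0,0.1],[0,0,0,1.2,0.16,0,0.1],[0,0,0,1.6,0.21,0,0.1],[0,0,0,2,0.26,0,0.1],[0,0,0,2.4,0.31,0,0.1],[0,0,0,2.8,0.36,0,0.1],[0,0,0,3.2,0.42,0,0.1],[0,0,0,3.6,0.47,0,0.1],[0,0,0,4,0.52,0,0.1],[0,0,0,4.4,0.57,0,0.1],[0,0,0,4.8,0.62,0,0.1]]]'
```

```text
t: 35.6
position: [623.3, -142.2, 102.4]
ee_rot: [-3.14, 0.001, 1.702]
contact_force: [-6.9, -1.1, 11.7]
opening: 21.9
```

```bash
python3 -m crank '[[[0,0,0,0.4,0.05,0,0.1],[0,0,0,0.8,0.1,0,0.1],[0,0,0,1.2,0.16,0,0.1],[0,0,0,1.6,0.21,0,0.1],[0,0,0,2,0.26,0,0.1],[0,0,0,2.4,0.31,0,0.1],[0,0,0,2.8,0.36,0,0.1],[0,0,0,3.2,0.42,0,0.1],[0,0,0,3.6,0.47,0,0.1],[0,0,0,4,0.52,0,0.1],[0,0,0,4.4,0.57,0,0.1],[0,0,0,4.8,0.62,0,0.1]]]'
python3 - <<'E'
from h import *
b=shot('side','side12')
cv2.imwrite('pics/s12c.png',cv2.resize(b[130:300,200:390],None,fx=4.1,fy=3.5,interpolation=2)[:,:,::-1])
E
```

```text
t: 36.6
position: [671.4, -136.0, 102.6]
ee_rot: [-3.14, 0.001, 1.702]
contact_force: [-5.9, -1.6, 11.5]
opening: 21.3
```

View pics/s12c.png

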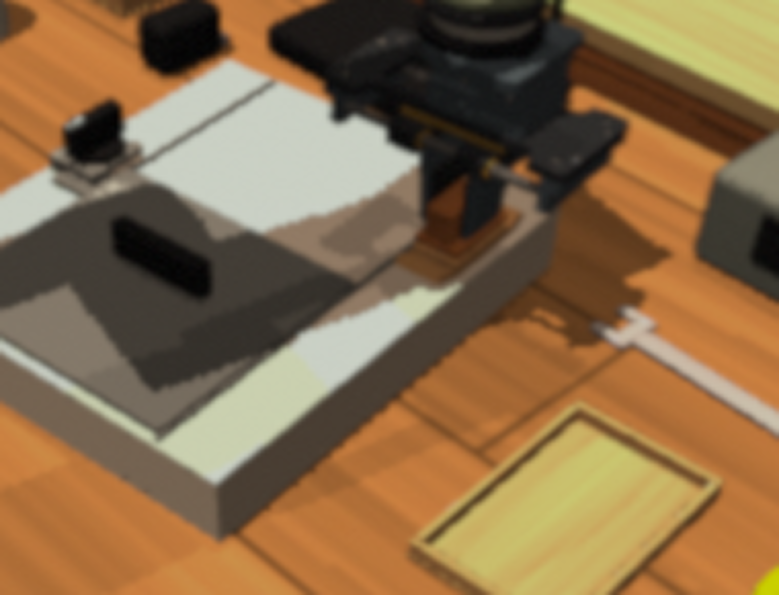

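```bash
python3 -m crank '[[[0,0,0,0.5,0.06,0,0.1],[0,0,0,1,0.13,0,0.1],[0,0,0,1.5,0.2,0,0.1],[0,0,0,2,0.26,0,0.1],[0,0,0,2.5,0.33,0,0.1],[0,0,0,2.8,0.36,0,0.1],[0,0,0,2.8,0.36,0,0.1],[0,0,0,2.8,0.36,0.5,0.1],[0,0,0,2.8,0.36,1.5,0.1],[0,0,0,2.8,0.36,4,0.1],[0,0,0,2.8,0.36,6,0.1],[0,0,0,2.8,0.36,6,0.1]]]'
python3 - <<'E'
from h import *
b=shot('side','side13')
cv2.imwrite('pics/s13c.png',cv2.resize(b[130:300,200:390],None,fx=4.1,fy=3.5,interpolation=2)[:,:,::-1])
o=arm.observe();print(o['position'],np.degrees(o['ee_rot']),o['opening'],o['joint_pos'])
E
```

```text
t: 37.65
position: [703.0, -132.2, 165.0]
ee_rot: [3.133, 0.003, 1.702]
contact_force: [0.8, 0.6, -0.7]
opening: 21.9
[ 701.9027485  -131.97573919  162.55787405] [1.79721884e+02 8.56973409e-02 9.75226781e+01] 22.237855204758528 [-2.02040494e-01  5.69283478e-01  1.28428531e+00  1.82370150e-04
  1.28294763e+00 -1.90418728e+00]
```

View pics/s13c.png

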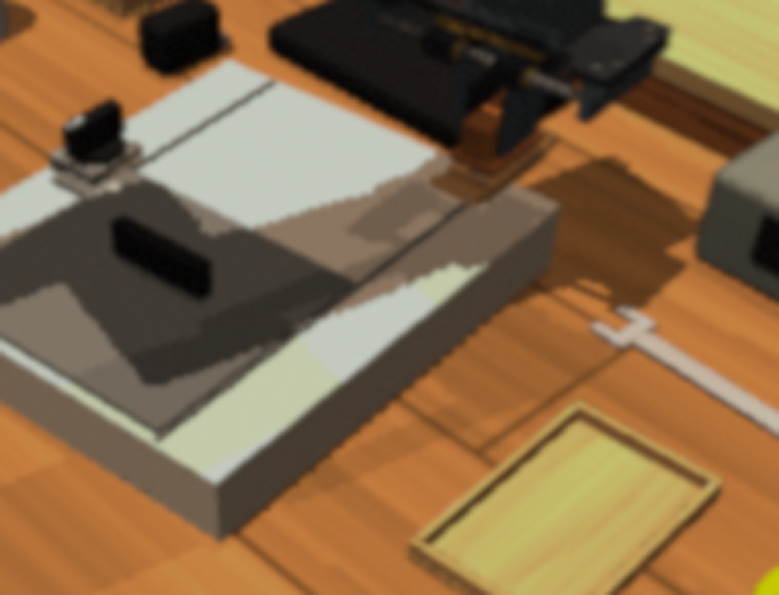

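```bash
python3 -m crank '[[[0,0,0,-1.3,-2,0,0.1],[0,0,0,-2.6,-4,0,0.1],[0,0,-1,-4,-6,0,0.1],[0,0,-1.5,-5.4,-8,0,0.1],[0,0,-2,-6.8,-10,0,0.1],[0,0,-2.4,-8.2,-12,0,0.1],[0,0,-2.4,-9.6,-14,0,0.1],[0,0,-2.4,-11,-16,0,0.1],[0,0,-2.4,-12.4,-18,0,0.1],[0,0,-2.4,-13.4,-19.5,0,0.1],[0,0,-2.4,-13.4,-19.5,0,0.1],[0,0,-2.4,-13.4,-19.5,0,0.1]]]'; python3 -m crank '[[[0,0,0,0,0,-2,0.1],[0,0,0,0,0,-4,0.1],[0,0,0,0,0,-6,0.1],[0,0,0,0,0,-8,0.1],[0,0,0,0,0,-8,0.1],[0,0,0,0,0,-8,0.1]]]'
python3 - <<'E'
from h import *
b=shot('side','side14')
cv2.imwrite('pics/s14c.png',cv2.resize(b[190:320,265:400],None,fx=5,fy=4.5,interpolation=2)[:,:,::-1])
o=arm.observe();print(o['position'],np.degrees(o['ee_rot']),o['opening'])
E
```

```text
t: 38.7
position: [565.3, -326.9, 158.6]
ee_rot: [-3.139, -0.002, 1.658]
contact_force: [-0.3, 0.4, -2.4]
opening: 21.9
t: 39.2
position: [566.1, -325.2, 78.8]
ee_rot: [-3.139, -0.003, 1.661]
contact_force: [0.4, 0.3, -0.9]
opening: 21.9
[ 567.01092762 -326.03086915   80.34704098] [-1.79988943e+02 -3.16964277e-02  9.51735826e+01] 22.119773669479777
```

View pics/s14c.png

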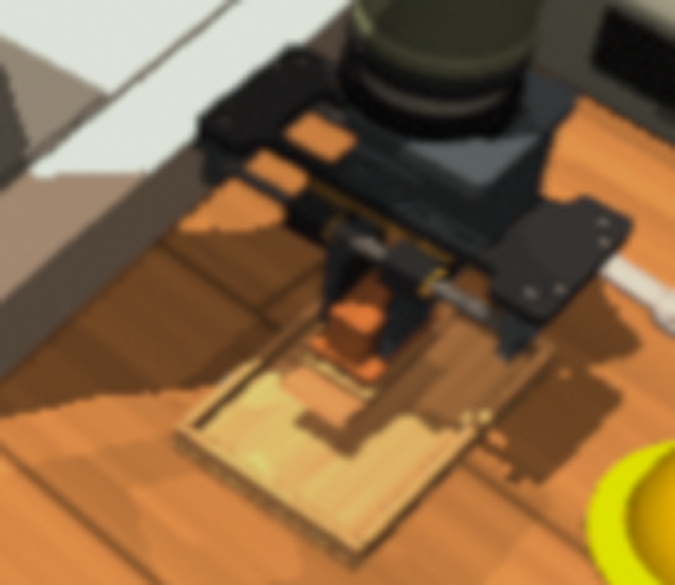

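```bash
python3 -m crank '[[[0,0,0,0,0,-1.5,0.1],[0,0,0,0,0,-3,0.1],[0,0,0,0,0,-3.6,0.1],[0,0,0,0,0,-3.7,0.1],[0,0,0,0,0,-3.7,0.1],[0,0,0,0,0,-3.7,0.1]]]'
```

```text
t: 39.75
position: [567.3, -327.2, 44.8]
ee_rot: [3.14, 0.001, 1.66]
contact_force: [-0.3, -0.6, -1.7]
opening: 21.7
```

```bash
python3 -m crank '[[[0,0,0,0,0,-0.1,0.1],[0,0,0,0,0,-0.2,0.1],[0,0,0,0,0,-0.3,0.1],[0,0,0,0,0,-0.3,0.1],[0,0,0,0,0,-0.3,0.1]]]'
```

```text
t: 40.17
position: [566.9, -327.0, 41.6]
ee_rot: [3.14, 0.001, 1.66]
contact_force: [-1.6, 0.4, 3.7]
opening: 22.0
```

Standing on the tray floor. Release and lift clear.

```bash
python3 -m crank '[[[0,0,0,0,0,0,0.6],[0,0,0,0,0,0,0.6],[0,0,0,0,0,0,0.6],[0,0,0,0,0,0,0.6],[0,0,0,0,0,0,0.6],[0,0,0,0,0,0,0.6],[0,0,0,0,0,1.5,0.6],[0,0,0,0,0,4,0.6],[0,0,0,0,0,7,0.6],[0,0,0,0,0,10,0.6],[0,0,0,0,0,13,0.6],[0,0,0,-3,3,14,0.6]]]';python3 -m crank '[[[0,0,0,-3,3,0,0.6],[0,0,0,-6,6,0,0.6],[0,0,0,-9,9,0,0.6],[0,0,0,-12,12,1,0.6],[0,0,0,-14,15,1,0.6],[0,0,0,-16,18,1,0.6],[0,0,0,-18,21,1,0.6],[0,0,0,-20,24,1,0.6],[0,0,0,-21,27,1,0.6],[0,0,0,-21,30,1,0.6],[0,0,0,-21,32,1,0.6],[0,0,0,-21,32,1,0.6]]]'
python3 - <<'E'
from h import *
a=shot('top','top15');b=shot('side','side15')
cv2.imwrite('pics/t15c.png',cv2.resize(a[110:280,170:430],None,fx=3,fy=3,interpolation=2)[:,:,::-1])
cv2.imwrite('pics/s15c.png',cv2.resize(b[130:350,160:420],None,fx=3,fy=2.7,interpolation=2)[:,:,::-1])
o=arm.observe();print(o['position'],o['opening'],o['contact_force'])
E
```

```text
t: 41.17
position: [544.4, -303.4, 185.0]
ee_rot: [3.129, 0.01, 1.659]
contact_force: [2.9, 0.1, 1.1]
opening: 54.7
t: 42.17
position: [327.4, 24.4, 190.3]
ee_rot: [3.14, -0.001, 1.664]
contact_force: [-0.4, -0.3, 0.3]
opening: 54.9
[327.72568473  22.11838091 190.17061238] 54.79567703438433 [ 0.30225494 -0.07504567  0.01382064]
```

View pics/t15c.png

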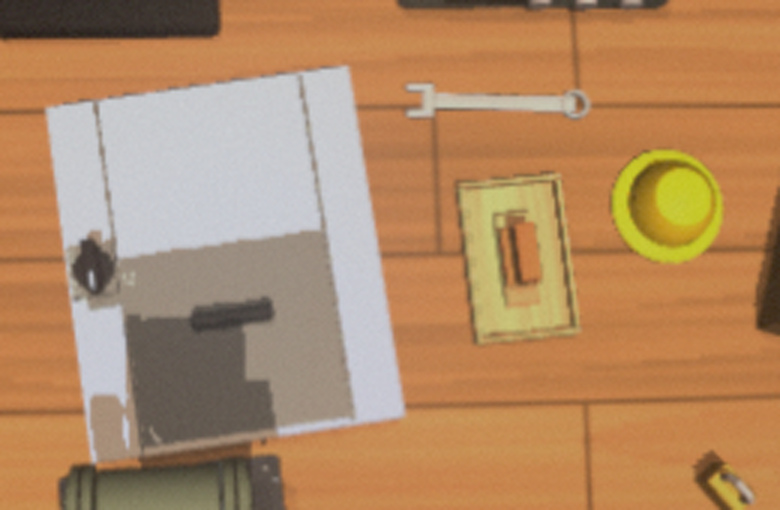

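View pics/s15c.png

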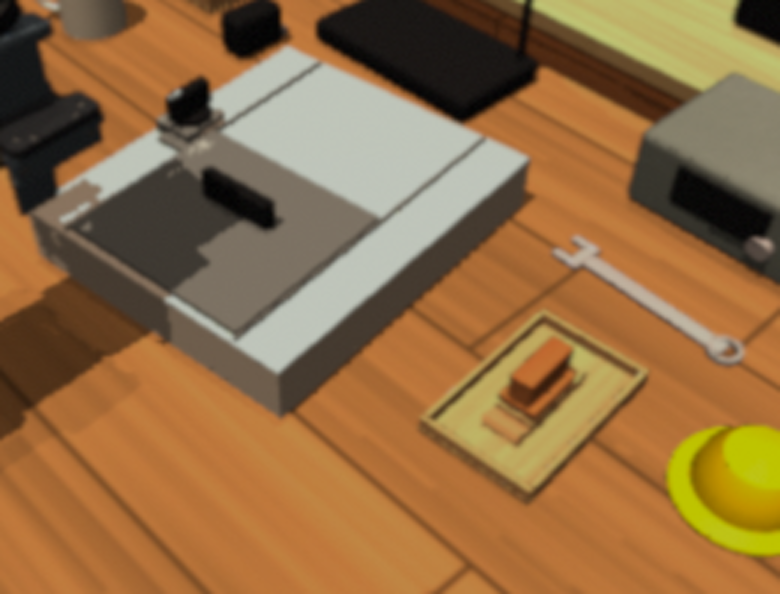

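```bash
python3 -m crank '[[[0,0,0,0,0,0,0.6],[0,0,0,0,0,0,0.6],[0,0,0,0,0,0,0.6],[0,0,0,0,0,0,0.6]]]'; python3 -c "
from rig import order
print(order.finish_job())"
```

```text
t: 42.6
position: [327.8, 21.2, 189.9]
ee_rot: [-3.141, 0.0, 1.658]
contact_force: [-0.4, -0.1, 0.6]
opening: 54.8
the job is handed in; nothing more can be done
None
```

I completed every step of the job and handed it in at about 42.6 s; the hand-in reports no verdict.

- **Cabinet:** I turned the knob clockwise to its stop (about 87° of tool turn) and slid the door fully open. I laid the fuse in the middle of the compartment, slid the door shut and turned the knob back to its stop. Only one fuse was there: I looked for others in both cameras and found none.
- **Clips:** I swept the block along the row from the robot's end in one pass. The force reading was 11–13 N upward, with the spring about 3–4 mm in, and the block stayed on the deck until it was past clip 5.
- **Last pictures:** The door is shut, the knob bar is back along the row direction, and no clip stands proud. The block stands upright near the tray's centre, the other things on the shelf look unmoved, and the arm is clear with the gripper open.

- **Fuse:** It was last seen lying upright just before the door was shut, so the final pictures cannot show it.
- **Camera disagreement:** The two cameras disagreed by about 3–8 mm in y on where things lay. I used values in between, and the knob, fuse and block grasps all closed at the given thickness.

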